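# Find the socket that fits the lock nut

### The job

On the aluminium mounting plate, the lock nut that stands alone on the plate's narrow tongue (the end towards the robot) needs its socket. Try the sockets from the grey tray on that nut, standing each one that does not go fully down back upright in the tray; leave the one that fits seated fully home over the nut, down on the plate, and finish still gripping it. Do not shift the other things on the table.

Things in the scene. Friction and masses are not known exactly. Their poses are not given: they have to be found in the camera images.
- mount_plate: fixed T-shaped aluminium plate 12 mm thick: a tongue 56 mm wide towards the robot, a crossbar 165 mm wide 85 mm behind. Origin on the table under the lone nut; x from tongue to crossbar, z up. A fixed nut on a stud stands on the tongue, two others on the crossbar, 58 mm to either side of a black ring 18 mm high. Kinds of nut: 15, 20 and 25 mm across flats, swapped at each start.
- nut_seat (a point): point on the plate's top, 12 mm over the table, on the lone nut's axis; axes as the plate's. The nut is 12 mm high, bevelled, two hex corners on this x axis. Its 9 mm stud rises above it by 19 mm (15 mm nut), 11 mm (20 mm nut) or 3 mm (25 mm nut). One socket only goes down till its rim meets the plate (origin then here, 0.8 mm play all round); a wrong one stops 6 mm or more short.
- socket_a: steel socket, mouth down: cylinder 36 mm diameter, 40 mm high; on it an adapter: collar 24 mm diameter up to 46 mm, then a square shank 14 x 14 mm up to 86 mm, to grip. Origin: centre of the mouth's rim, at the bottom; z up; the shank's faces look along its x and y; two corners of the hex mouth lie on its x axis. 0.1 to 0.25 kg. All three look alike; which mouth it has is not told.
- socket_b: another socket, outside exactly as socket_a (origin and axes too), with another size of mouth. The three mouths, in no told order: 16.6 mm across flats and 33 mm deep; 21.6 mm and 25 mm deep; 26.6 mm and 17 mm deep; each with a 1 mm lead-in bevel.
- socket_c: another socket, outside exactly as socket_a (origin and axes too), with another size of mouth. 
- socket_tray: grey fixed tray 270 (x) x 80 (y) x 14 mm with walls 4 mm thick; origin at the centre of its underside, on the table. The sockets start standing on its inner floor (4 mm above the table), about 85 mm apart in a row along its x.
- objective: bystander: microscope objective 35 x 35 x 58 mm standing behind the plate; origin at the centre of its underside
- oil_bottle: bystander: small bottle 28 x 28 x 66 mm standing behind the plate; origin at the centre of its underside
- bnc_tee: bystander: metal tee connector 30 x 41 x 15 mm lying between tray and plate; origin at the centre of its underside
Things that resemble listed ones, but are neither listed nor needed, are in the scene too. Leave any blue look-alike of the socket_c alone.

How it is judged:
By the outcome, as a careful person would: the job done as asked, in the order asked, and still so for the second after the job is handed in, while the arm keeps its last pose, push and grip.
It also fails if it takes over 72 s, if anything falls off the work surface, if the arm or the gripper's body presses on something with over 40 N, if the wrist force passes 120 N, or if a joint passes its speed limit or range.

### The arm

A 6-joint arm with a two-finger parallel gripper is mounted at the origin on a cart in front of the work surface, level with it; the furniture and walls round the work are solid. World frame = base frame: x ahead of the robot, y to its left, z up, the work surface at z = 0. Lengths are in m, angles in rad, forces in N, time in s.
With the tool pointing down it reaches from about 0.425 to 0.95 m from the base axis. Payload 3.5 kg.
Tool frame: the origin (TCP) lies midway between the tips of the shut fingers; the grasp point (between the pads) lies grasp_offset behind it (grasp_offset is the distance from the TCP to the grasp point, in m); z points along the fingers, y is the direction in which the jaws open and shut (so a half turn about z gives the same grasp; the last joint's range is limited). The gripper opens to 85 mm and grips with 20 to 120 N. Pads are 22 mm wide; open, the fingers measure 114 mm over their backs; the gripper's body (76 mm by 85 mm) begins 54 mm behind the grasp point. The pads swing forward as they close: fully open they stand 13 mm farther back than shut.
Start: joints at [-1.487, 0.286, 1.577, -0, 1.279, -0.15], TCP at [0.156, -0.657, 0.231] pointing down, gripper open.
Joint ranges: [-2.77, 2.77], [-0.9, 2.22], [0.21, 2.48], [-1.53, 4.67], [0.24, 2.81], [-2.84, 2.84]. Speed limits (rad/s): [2.79, 2.79, 3.14, 3.14, 3.14, 3.14].

### API

Orientations are given as a unit quaternion [x, y, z, w].
In Python, from plant import * gives the robot as it stands.
- The arm moves only by the tool jog_arm, never from a script. Its argument "targets" is text: rows parted by semicolons, each of 7 numbers parted by spaces: the shift along the world's x, y, z in mm, then the turn, a rotation vector about the world's x, y, z in degrees, then the gripper's target within -1 to 1 (fully open at 1, half-way at 0, shut at -1). A call has 1 to 10 rows; each row shifts and turns the pose as measured when the row begins; what a row does not reach is not made up. A row lasts 1/12 s, in which the tool goes at most 41.7 mm and 7.16 degrees, less where a joint would pass 70% of its speed; a pose out of reach is approached as far as the arm can. A call with a gripper value outside its range is refused whole. The fingers move at their own pace and stop on an object; "force" is the grip in N (left out, the last holds). Time passes only in rows, so rows that do not move let the fingers close. It gives the time, the measured TCP pose, the force and the opening at its end, in the units of the state.
- get_state(): the state, without advancing time (a new reading comes with each control period).
- read_camera(name): name is "scene" or "top" or "wrist"; returns a dict with "pixels" (400x640x3 uint8, blue, green, red), "mtx" (3x3 intrinsics, pixels), "world_from_camera" (4x4, takes a point from camera to world coordinates). Camera axes: x right, y up, looking along -z (the intrinsics and any distortion apply to the point x, -y, -z); pixel columns grow to the right and rows downward; lengths in m; the calibration is good to about 2 mm. A picture is of the moment at which its call begins. There is no depth.
- sign_off(): hands the job in, once; it reports no verdict.
Trained networks look in a picture, given as the dict that the camera call returned (one of the last four; its "shot" number tells which), for a name from the list of things; names that differ only in an ending like _2 or _b are one class to them, and where a whole thing is asked for, a point or a joint stands for the part that bears it (a point fixed in the world has none). Each returns a list of dicts, best first, with "p" (0 to 1); they miss things now and then, are a little off and sometimes report something else, mostly with a low value. They report only what shows in the picture. A call takes as long as a camera call. They do not tell look-alikes from the thing itself.
- spot_in(target, picture): "uv" ([column, row] in pixels, amid what is visible of it).
- silhouettes(target, picture): "mask" (400x640 bool, what is visible of it) and "uv" ([column, row] in pixels, amid what is visible of it).
- mark_of(target, picture): "uv" ([column, row] in pixels: a listed point, or the origin of a listed thing).
The state is a dict: "time": time; "qpos": joint angles; "dq": joint speeds; "joint_efforts": joint torques, N m; "eef_pos": TCP position; "tcp_rot": TCP orientation; "contact_force": force on the tool from outside, world axes, zero at the start; "wrist_torque": the same for the moment, N m; "opening": opening from 0.0 (shut) to 1.0 (fully open).
Only numpy, scipy, OpenCV 4.12 (cv2) and the standard library are available. Lean on these libraries where they do the work, as an engineer would, in place of code of your own. Each camera call takes 0.05 s, during which the arm holds its last target.

## Working session

There is one attempt and no reset: what is moved stays moved. The work goes in short steps, Python scripts to look and compute and a tool call to move; the robot and the scene stay as the last step left them, time stands still between calls to the robot, and variables do not carry over. Pictures are saved under pics/ and viewed, and the job is handed in when it is done.

Besides the shell and the picture viewer there is one more tool, called after "Request:" as name(argument=value, ...), one argument or row to a line, values as JSON. jog_arm: Moves the arm, as the interface text tells. Its arguments: {"type":"object","properties":{"targets":{"type":"string"},"force":{"type":"number"}},"required":["targets"]}

```bash
ls; mkdir -p pics
python3 - <<'E'
from plant import *
import cv2
s=get_state();print({k:(v if not hasattr(v,'__len__') else [round(float(x),3) for x in v]) for k,v in s.items()})
try: print(grasp_offset)
except Exception as e: print(e)
for n in ["scene","top"]:
    p=read_camera(n);cv2.imwrite(f"pics/{n}0.png",p["pixels"])
    print(n,p["mtx"].tolist(),p["world_from_camera"].round(4).tolist())
    for t in ["socket_a","socket_tray","mount_plate","nut_seat","bnc_tee","objective","oil_bottle"]:
        print(t,[([round(float(x)) for x in d["uv"]],round(float(d["p"]),2)) for d in mark_of(t,p)])
E
```

```text
pics
{'time': 0.0, 'qpos': [-1.487, 0.287, 1.578, 0.0, 1.279, -0.15], 'dq': [0.001, 0.001, -0.0, -0.001, 0.0, 0.0], 'joint_efforts': [0.0, -40.598, -29.263, -0.0, 0.006, -0.0], 'eef_pos': [0.156, -0.656, 0.23], 'tcp_rot': [0.993, 0.117, 0.0, -0.001], 'contact_force': [0.018, 0.559, 0.478], 'wrist_torque': [-0.064, 0.015, -0.022], 'opening': 0.9995661514032598}
0.0187
scene [[459.33848749837483, 0.0, 319.3066294864434], [0.0, 459.33848749837483, 205.09141914281463], [0.0, 0.0, 1.0]] [[0.9106, 0.2968, -0.2876, 0.2871], [-0.4132, 0.6656, -0.6215, -0.7649], [0.0069, 0.6848, 0.7287, 0.7363], [0.0, 0.0, 0.0, 1.0]]
socket_a [([304, 247], 0.94), ([265, 253], 0.82), ([285, 297], 0.73), ([333, 278], 0.66), ([373, 265], 0.57)]
socket_tray [([330, 282], 0.89), ([381, 172], 0.55), ([287, 175], 0.44)]
mount_plate []
nut_seat [([291, 171], 0.7)]
bnc_tee [([247, 233], 0.52), ([380, 172], 0.34)]
objective [([368, 150], 0.8)]
oil_bottle [([383, 171], 0.71), ([367, 150], 0.35)]
top [[485.9213679647929, 0.0, 328.2647871438316], [0.0, 485.9213679647929, 198.504329645416], [0.0, 0.0, 1.0]] [[-0.0164, 0.9738, -0.2269, 0.3091], [-0.9999, -0.0161, 0.0035, -0.1559], [-0.0003, 0.2269, 0.9739, 1.2696], [0.0, 0.0, 0.0, 1.0]]
socket_a [([390, 197], 0.78), ([394, 227], 0.77), ([359, 241], 0.73), ([352, 269], 0.71), ([395, 267], 0.47), ([395, 232], 0.24)]
socket_tray []
mount_plate [([275, 220], 0.73)]
nut_seat [([277, 220], 0.66)]
bnc_tee [([329, 273], 0.69)]
objective [([277, 147], 0.69)]
oil_bottle [([306, 143], 0.66)]
```

View pics/scene0.png

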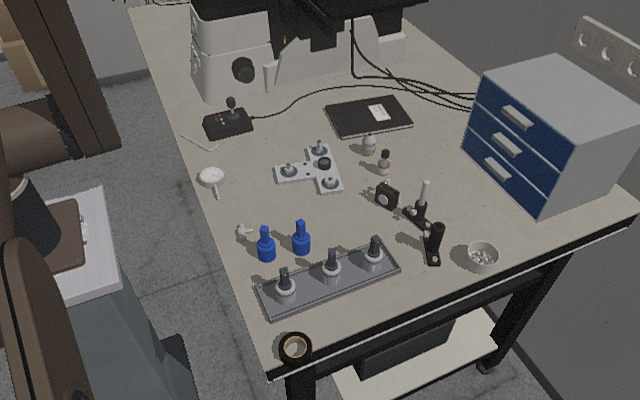

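View pics/top0.png

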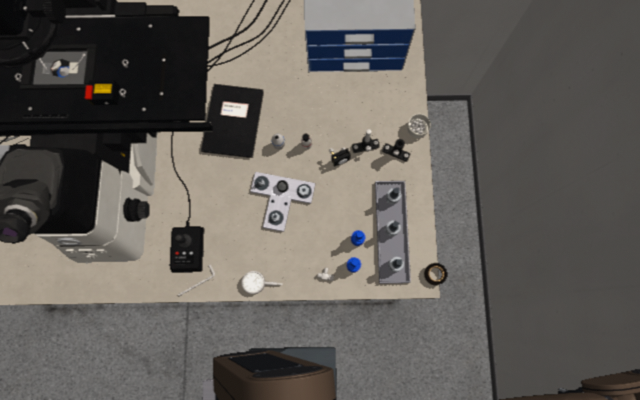

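Run:
```python
import cv2
a=cv2.imread("pics/scene0.png");cv2.imwrite("pics/scene0z.png",cv2.resize(a[120:330,210:430],None,fx=3.5,fy=2.8*1,interpolation=cv2.INTER_CUBIC)[:600])
a=cv2.imread("pics/top0.png");cv2.imwrite("pics/top0z.png",cv2.resize(a[120:300,220:430],None,fx=3.3,fy=3.3,interpolation=cv2.INTER_CUBIC))
```

```text
(no output)
```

View pics/scene0z.png

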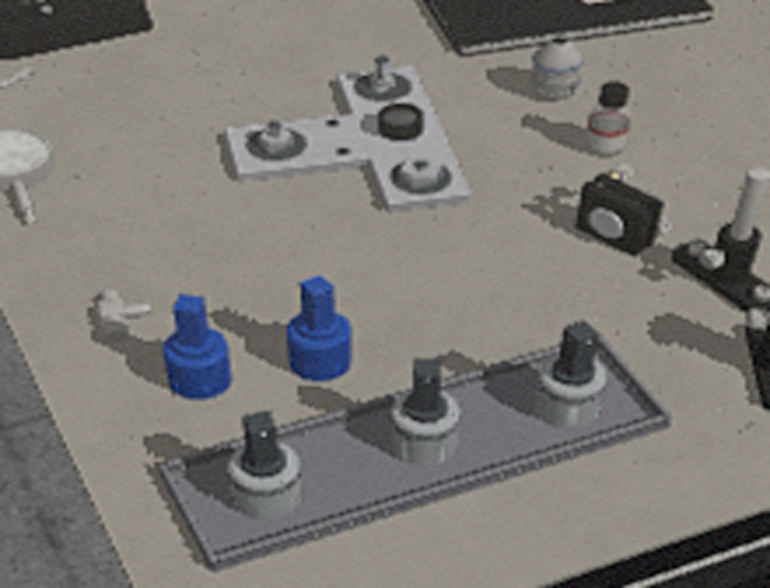

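View pics/top0z.png

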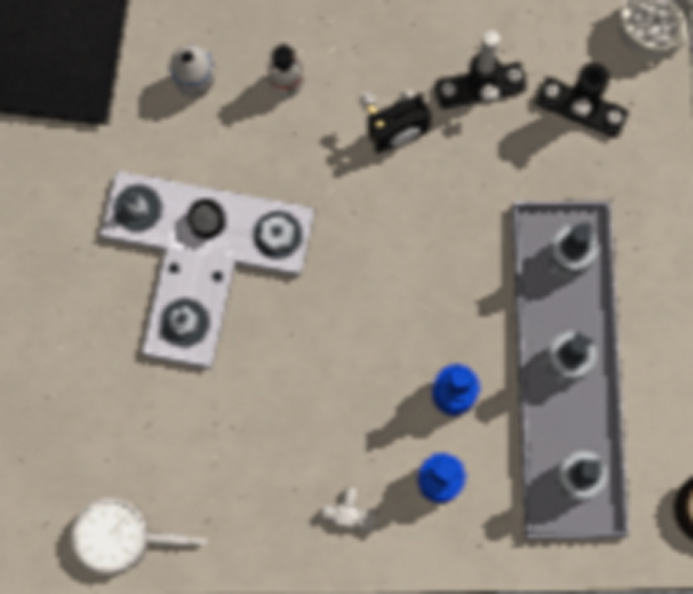

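The top view shows the lone nut on the tongue at about (275,219), with a medium-height stud. Three grey sockets stand in the tray at about (394,195), (393,228) and (396,265). The blue look-alikes at (358,238) and (354,265) stand outside the tray, so I leave those alone. Next I'll locate all of these in world coordinates.

```bash
cat > h.py <<'E'
from plant import *
import numpy as np, cv2
from scipy.spatial.transform import Rotation as R
def ray(p,uv):
    K=p["mtx"];T=np.array(p["world_from_camera"])
    d=np.array([(uv[0]-K[0,2])/K[0,0],-(uv[1]-K[1,2])/K[1,1],-1.])
    return T[:3,3],T[:3,:3]@d
def onz(p,uv,z):
    o,d=ray(p,uv);return (o+d*(z-o[2])/d[2])
def proj(p,X):
    T=np.array(p["world_from_camera"]);c=T[:3,:3].T@(np.array(X)-T[:3,3]);K=p["mtx"]
    return np.array([K[0,0]*c[0]/-c[2]+K[0,2],K[1,1]*c[1]/c[2]+K[1,2]])
def tri(ps):
    A=0;b=0
    for p,uv in ps:
        o,d=ray(p,uv);d=d/np.linalg.norm(d);M=np.eye(3)-np.outer(d,d);A=A+M;b=b+M@o
    return np.linalg.solve(A,b)
def st():
    s=get_state();r=R.from_quat(s["tcp_rot"]).as_matrix()
    print("t%.2f"%s["time"],"tcp",np.round(np.array(s["eef_pos"])*1000,1),"y-axis",r[:,1].round(3),"z",r[:,2].round(4),"F",np.round(s["contact_force"],1),"M",np.round(s["wrist_torque"],2),"open %.3f"%s["opening"],"q",np.round(s["qpos"],2));return s
E
python3 - <<'E'
from h import *
P={n:read_camera(n) for n in ["scene","top"]}
zs={"socket_a":.004,"socket_tray":0,"mount_plate":0,"nut_seat":.012,"bnc_tee":0,"objective":0,"oil_bottle":0}
for n,p in P.items():
    for t,z in zs.items():
        for d in mark_of(t,p):
            if d["p"]>.4: print(n,t,np.round(d["uv"],1),(onz(p,d["uv"],z)*1000).round(1)[:2],round(d["p"],2))
E
```

```text
scene socket_a [285.8 296.4] [ 424.4 -325.4] 0.76
scene socket_a [371.7 260.9] [ 608.  -319.4] 0.68
scene socket_a [266.6 255.9] [ 423.8 -223.5] 0.62
scene socket_tray [328.2 281.5] [ 510.7 -325.5] 0.55
scene socket_tray [373.5 263.1] [ 610.4 -323.1] 0.48
scene mount_plate [287.8 175.9] [549.1 -21.7] 0.8
scene mount_plate [287.2 170.5] [554.7  -3.7] 0.45
scene nut_seat [288.  168.5] [554.6 -10.5] 0.7
scene nut_seat [370.2 151. ] [760.9 -33. ] 0.55
scene bnc_tee [245. 233.] [ 403.8 -146.5] 0.56
scene objective [368.5 152.3] [762.5 -23.5] 0.49
scene oil_bottle [285.7 174.8] [546.  -16.2] 0.73
scene oil_bottle [382.7 173.3] [ 756.6 -104.2] 0.53
top socket_a [392.3 197.8] [ 603.  -331.7] 0.75
top socket_a [351.5 268.5] [ 417.  -217.5] 0.71
top socket_a [392.3 230.1] [ 515.7 -327.7] 0.63
top socket_a [359.4 239.4] [ 492.4 -240.3] 0.62
top socket_tray [393.8 231.8] [ 511.7 -332. ] 0.84
top mount_plate [273.5 218.5] [552.7 -14. ] 0.62
top nut_seat [275.9 220. ] [546.2 -21.7] 0.67
top nut_seat [325.7 271.3] [ 410.2 -150.7] 0.45
top bnc_tee [325.9 274.6] [ 402.7 -151. ] 0.42
top objective [279.  145.4] [757.1 -27.3] 0.74
top oil_bottle [308.6 143.6] [ 761.  -108.8] 0.59
```

Request:
jog_arm(
  targets="28 26 4 0 0 0 1;28 26 4 0 0 0 1;28 26 4 0 0 0 1;28 26 4 0 0 0 1;28 26 4 0 0 0 1;28 26 4 0 0 0 1;28 26 4 0 0 0 1;28 26 4 0 0 0 1;28 26 4 0 0 0 1;28 26 4 0 0 0 1",
)

```text
time: 2.43
eef_pos: [0.4388, -0.389, 0.2718]
tcp_rot: [0.994, 0.109, -0.0, 0.001]
contact_force: [0.8, -0.2, 0.5]
opening: 1.0
```

Run:
```python
from h import *
st()
p=read_camera("wrist");cv2.imwrite("pics/w1.png",p["pixels"]);print(p["mtx"].round(1).tolist(),p["world_from_camera"].round(3).tolist())
```

```text
t2.43 tcp [ 438.8 -389.   271.8] y-axis [ 0.217 -0.976  0.002] z [-5.0e-04 -1.9e-03 -1.0e+00] F [ 0.8 -0.2  0.5] M [ 0.01  0.01 -0.  ] open 1.000 q [-0.9   0.06  1.76 -0.    1.32  0.46]
[[331.8, 0.0, 312.6], [0.0, 331.8, 200.7], [0.0, 0.0, 1.0]] [[0.215, 0.934, 0.285, 0.51], [-0.977, 0.205, 0.066, -0.373], [0.003, -0.293, 0.956, 0.414], [0.0, 0.0, 0.0, 1.0]]
```

View pics/w1.png

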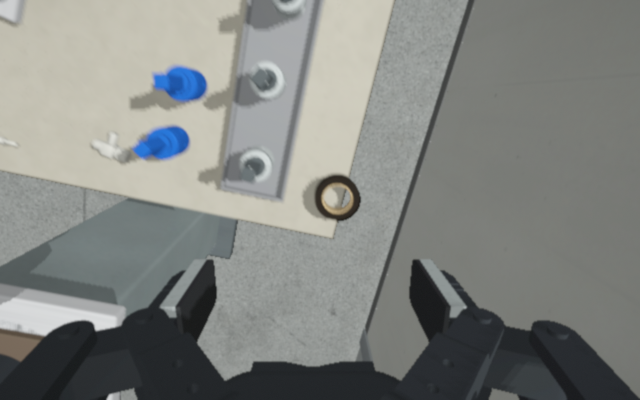

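Request:
jog_arm(
  targets="0 20 -10 0 0 -4 1;0 20 -10 0 0 -4 1;0 20 -10 0 0 -4 1;0 12 -10 0 0 0 1;0 0 0 0 0 0 1",
)

```text
time: 2.9
eef_pos: [0.4474, -0.3068, 0.2345]
tcp_rot: [1.0, 0.006, 0.004, 0.003]
contact_force: [-0.6, 0.7, 0.0]
opening: 0.998
```

Run:
```python
from h import *
st()
p=read_camera("wrist");cv2.imwrite("pics/w2.png",p["pixels"]);
for d in mark_of("socket_a",p):
  print(np.round(d["uv"],1),(onz(p,d["uv"],.004)*1000).round(1)[:2],round(d["p"],2))
im=p["pixels"]
cv2.imwrite("pics/w2z.png",cv2.resize(im[0:260,200:460],None,fx=2.3,fy=2.3,interpolation=cv2.INTER_CUBIC))
```

```text
t2.90 tcp [ 447.4 -306.8  234.5] y-axis [ 0.013 -1.     0.006] z [ 0.0081 -0.0054 -1.    ] F [-0.6  0.7  0. ] M [-0.01  0.04  0.02] open 0.998 q [-0.79 -0.01  1.91  0.    1.24  0.77]
[240.3 182.9] [ 429.3 -225.6] 0.98
[326.  107.2] [ 514.5 -322.6] 0.82
[326.6 188.7] [ 423.4 -325.4] 0.67
[246.4 129.6] [ 489.8 -235.3] 0.61
[337.5  15.4] [ 603.7 -332.1] 0.58
```

View pics/w2z.png

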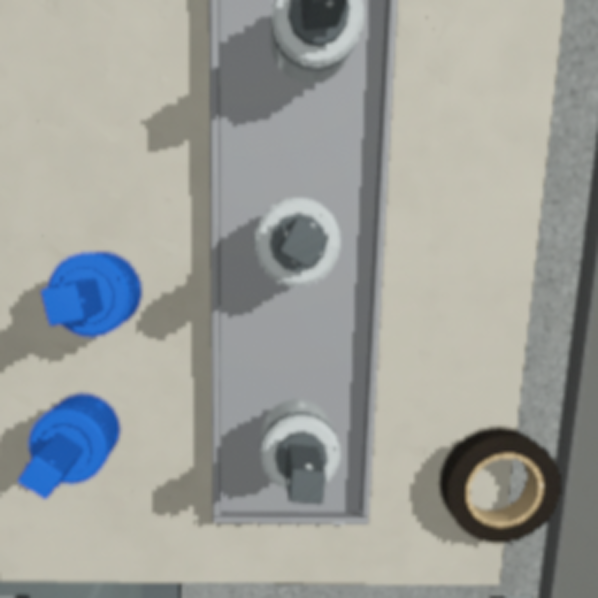

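Request:
jog_arm(
  targets="-11 -10 -28 0.3 0.4 0 1;-11 -10 -28 0 0 0 1;0 0 -28 0 0 0 1;0 0 0 0 0 0 1",
)

```text
time: 3.33
eef_pos: [0.4279, -0.3374, 0.1582]
tcp_rot: [1.0, 0.006, 0.007, 0.008]
contact_force: [-0.5, 1.1, -1.2]
opening: 1.004
```

Run:
```python
from h import *
st()
p=read_camera("wrist");cv2.imwrite("pics/w3.png",p["pixels"]);
print(proj(p,[.425,-.327,.09]))
cv2.imwrite("pics/w3z.png",cv2.resize(p["pixels"][100:400,160:480],None,fx=2,fy=2,interpolation=cv2.INTER_CUBIC))
```

```text
t3.33 tcp [ 427.9 -337.4  158.2] y-axis [ 0.011 -1.     0.017] z [ 0.014  -0.0167 -0.9998] F [-0.5  1.1 -1.2] M [ 0.06  0.04 -0.06] open 1.004 q [-0.85  0.06  1.97 -0.    1.08  0.71]
[294.49607475 218.5181939 ]
```

View pics/w3z.png

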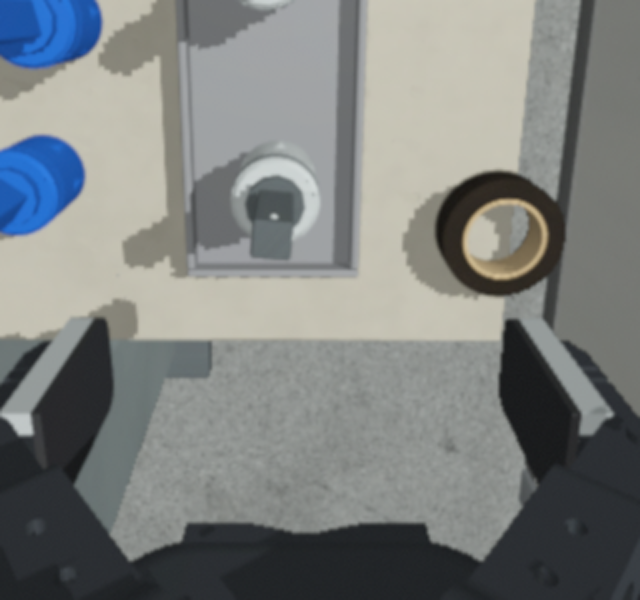

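Request:
jog_arm(
  targets="-3 10 -20 0.9 0.8 0 1;0 0 -20 0 0 0 1;0 0 -20 0 0 0 1;0 0 0 0 0 0 1;0 0 0 0 0 0 1",
)

```text
time: 3.8
eef_pos: [0.4311, -0.3361, 0.1105]
tcp_rot: [1.0, 0.005, 0.007, 0.009]
contact_force: [0.0, -0.5, 1.0]
opening: 0.999
```

Run:
```python
from h import *
st()
```

```text
t3.80 tcp [ 431.1 -336.1  110.5] y-axis [ 0.01  -1.     0.018] z [ 0.014  -0.0176 -0.9997] F [ 0.  -0.5  1. ] M [-0.02 -0.02  0.01] open 0.999 q [-0.85  0.13  2.   -0.    0.99  0.71]
```

Request:
jog_arm(
  targets="-6 9 0 1 0.8 0 1;0 0 0 0 0 0 1",
)

```text
time: 3.97
eef_pos: [0.426, -0.3278, 0.1138]
tcp_rot: [1.0, 0.005, 0.001, 0.001]
contact_force: [0.2, 0.2, 0.1]
opening: 1.001
```

Run:
```python
from h import *
st()
```

```text
t3.97 tcp [ 426.  -327.8  113.8] y-axis [ 0.01  -1.     0.001] z [ 0.0014 -0.0015 -1.    ] F [0.2 0.2 0.1] M [-0.02  0.04  0.  ] open 1.001 q [-0.84  0.11  2.01  0.    1.02  0.72]
```

Request:
jog_arm(
  targets="0 0 -15 0 0 0 1;0 0 -15 0 0 0 1;0 0 -15 0 0 0 1;0 0 0 0 0 0 1",
)

```text
time: 4.3
eef_pos: [0.4299, -0.3311, 0.0765]
tcp_rot: [1.0, 0.006, 0.006, 0.006]
contact_force: [-0.5, 0.1, 0.4]
opening: 1.001
```

Run:
```python
from h import *
st()
p=read_camera("wrist");cv2.imwrite("pics/w4z.png",cv2.resize(p["pixels"][100:400,160:480],None,fx=2,fy=2,interpolation=cv2.INTER_CUBIC))
```

```text
t4.30 tcp [ 429.9 -331.1   76.5] y-axis [ 0.011 -1.     0.013] z [ 0.0115 -0.0128 -0.9999] F [-0.5  0.1  0.4] M [0.03 0.05 0.05] open 1.001 q [-0.84  0.17  2.02  0.    0.93  0.72]
```

View pics/w4z.png

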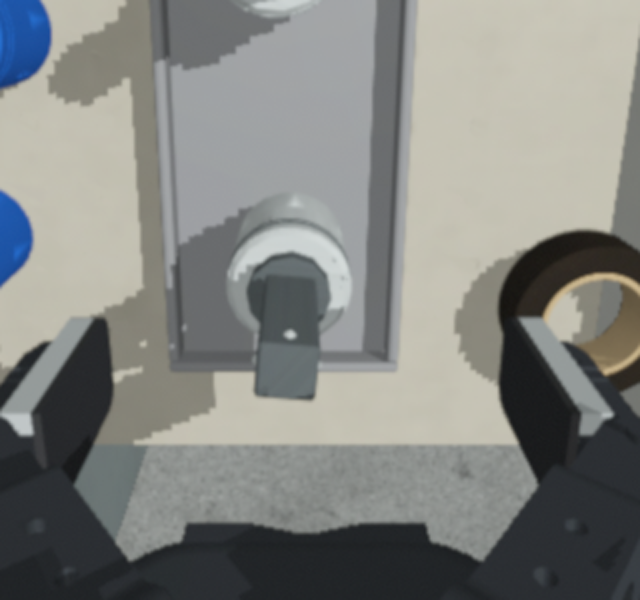

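Request:
jog_arm(
  targets="-5 3 -8 0.8 0.7 -3 1;-1 1 -8 0.2 0.2 0 1;-1 1 -5 0.2 0.2 0 1;0 0 0 0 0 0 1",
)

```text
time: 4.68
eef_pos: [0.4267, -0.3299, 0.0629]
tcp_rot: [1.0, -0.02, 0.0, 0.001]
contact_force: [0.1, 0.7, -0.3]
opening: 1.001
```

Run:
```python
from h import *
st()
```

```text
t4.68 tcp [ 426.7 -329.9   62.9] y-axis [-0.04  -0.999  0.002] z [ 2.0e-04 -1.6e-03 -1.0e+00] F [ 0.1  0.7 -0.3] M [ 0.02 -0.04 -0.02] open 1.001 q [-0.85  0.2   2.02 -0.    0.92  0.77]
```

Request:
jog_arm(
  targets="-2 3 -6 0 0 0 1;0 0 -1 0.1 0 0 1;0 0 0 0 0 0 0",
)

```text
time: 4.93
eef_pos: [0.4255, -0.3275, 0.057]
tcp_rot: [1.0, -0.019, 0.001, 0.001]
contact_force: [0.2, 0.1, -0.6]
opening: 0.883
```

Request:
jog_arm(
  targets="0 0 0 0 0 0 -1;0 0 0 0 0 0 -1;0 0 0 0 0 0 -1;0 0 0 0 0 0 -1;0 0 0 0 0 0 -1;0 0 0 0 0 0 -1",
  force=50,
)

```text
time: 5.43
eef_pos: [0.4258, -0.3277, 0.0575]
tcp_rot: [1.0, -0.019, 0.002, 0.001]
contact_force: [0.9, 0.3, -0.3]
opening: 0.152
```

Run:
```python
from h import *
st()
p=read_camera("wrist");cv2.imwrite("pics/w5z.png",cv2.resize(p["pixels"][100:400,160:480],None,fx=2,fy=2,interpolation=cv2.INTER_CUBIC))
```

```text
t5.43 tcp [ 425.8 -327.7   57.5] y-axis [-0.038 -0.999  0.003] z [ 0.0031 -0.0028 -1.    ] F [ 0.9  0.3 -0.3] M [ 0.03 -0.03 -0.02] open 0.152 q [-0.85  0.2   2.03  0.    0.91  0.76]
```

View pics/w5z.png

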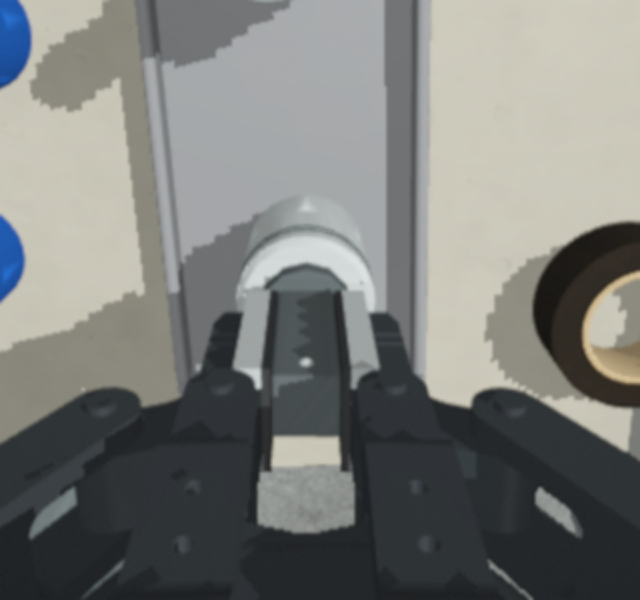

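Request:
jog_arm(
  targets="0 0 0 0 0 0 -1;0 0 0 0 0 0 -1;0 0 5 0 0 0 -1;0 0 25 0 0 0 -1;0 0 30 0 0 0 -1;0 0 30 0 0 0 -1;0 0 30 0 0 0 -1;0 0 30 0 0 0 -1;0 0 0 0 0 0 -1",
)

```text
time: 6.23
eef_pos: [0.4216, -0.3231, 0.2102]
tcp_rot: [1.0, -0.019, -0.003, -0.003]
contact_force: [1.1, -1.0, 0.5]
opening: 0.158
```

Run:
```python
from h import *
st()
p=read_camera("scene");cv2.imwrite("pics/s6z.png",cv2.resize(p["pixels"][150:330,210:430],None,fx=3,fy=3,interpolation=cv2.INTER_CUBIC))
```

```text
t6.23 tcp [ 421.6 -323.1  210.2] y-axis [-0.038 -0.999 -0.007] z [-0.0055  0.0071 -1.    ] F [ 1.1 -1.   0.5] M [-0.08 -0.07  0.  ] open 0.158 q [-0.85 -0.01  1.94  0.    1.21  0.76]
```

View pics/s6z.png

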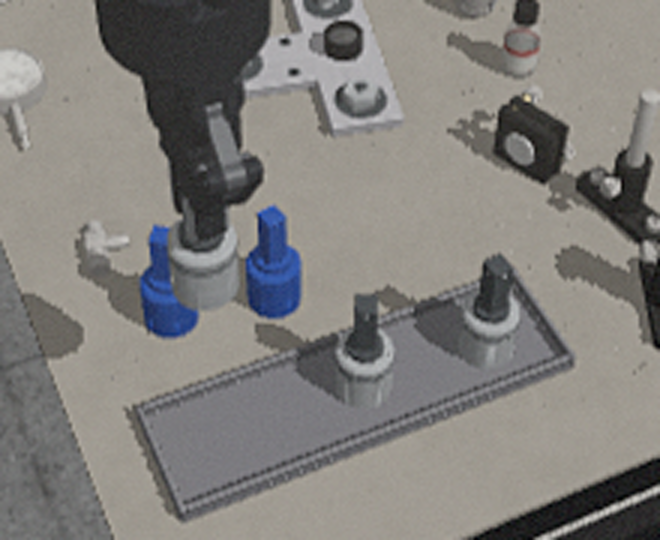

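Request:
jog_arm(
  targets="4 30 0 0 0 0 -1;4 33 0 0 0 0 -1;4 33 0 0 0 0 -1;5 33 0 0 0 0 -1;5 33 0 0 0 0 -1;5 33 0 0 0 0 -1;5 33 0 0 0 0 -1;5 33 0 0 0 0 -1;5 20 0 0 0 0 -1;0 0 0 0 0 0 -1",
)

```text
time: 7.12
eef_pos: [0.4533, -0.0272, 0.1919]
tcp_rot: [1.0, -0.023, -0.015, -0.01]
contact_force: [0.0, -0.9, -0.2]
opening: 0.152
```

Run:
```python
from h import *
st()
p=read_camera("wrist");cv2.imwrite("pics/w7.png",p["pixels"])
for t,z in [("nut_seat",.012),("mount_plate",0)]:
  for d in mark_of(t,p): print(t,np.round(d["uv"],1),(onz(p,d["uv"],z)*1000).round(1)[:2],round(d["p"],2))
cv2.imwrite("pics/w7z.png",cv2.resize(p["pixels"][0:260,160:480],None,fx=2.3,fy=2.3,interpolation=cv2.INTER_CUBIC))
```

```text
t7.12 tcp [453.3 -27.2 191.9] y-axis [-0.046 -0.999 -0.019] z [-0.0287  0.0202 -0.9994] F [ 0.  -0.9 -0.2] M [ 0.   -0.02  0.03] open 0.152 q [-0.29 -0.16  2.12  0.01  1.21  1.32]
nut_seat [299.7  61. ] [554.5 -17.9] 0.88
mount_plate [300.4  62.9] [553.7 -17.9] 0.64
```

View pics/w7.png

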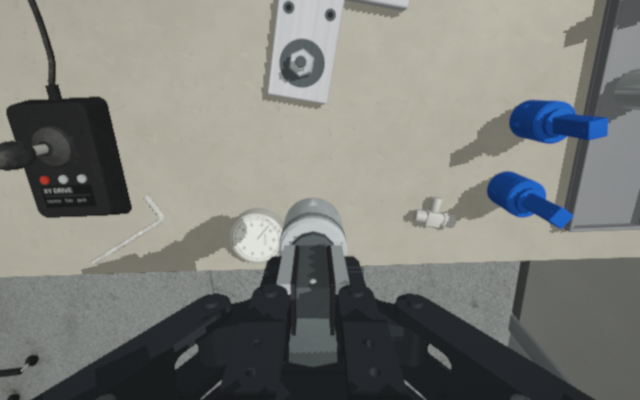

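Request:
jog_arm(
  targets="15 3 -20 -1.1 -1.6 -4 -1;15 3 -25 0 0 -4 -1;5 0 -20 0 0 0 -1;0 0 0 0 0 0 -1",
)

```text
time: 7.6
eef_pos: [0.4902, -0.03, 0.1262]
tcp_rot: [0.995, -0.101, 0.003, 0.002]
contact_force: [-1.5, 0.7, -1.2]
opening: 0.152
```

Run:
```python
from h import *
st()
p=read_camera("wrist");cv2.imwrite("pics/w8.png",p["pixels"])
for t,z in [("nut_seat",.012),("mount_plate",0)]:
  for d in mark_of(t,p): print(t,np.round(d["uv"],1),(onz(p,d["uv"],z)*1000).round(1)[:2],round(d["p"],2))
cv2.imwrite("pics/w8z.png",cv2.resize(p["pixels"][0:240,200:420],None,fx=2.5*1.3,fy=2.5,interpolation=cv2.INTER_CUBIC) if 0 else cv2.resize(p["pixels"][0:240,160:460],None,fx=2.5,fy=2.5,interpolation=cv2.INTER_CUBIC))
```

```text
t7.60 tcp [490.2 -30.  126.2] y-axis [-0.201 -0.979  0.004] z [ 0.0052 -0.0048 -1.    ] F [-1.5  0.7 -1.2] M [ 0.02  0.05 -0.05] open 0.152 q [-0.27 -0.01  2.11 -0.    1.03  1.51]
nut_seat [276.4 118.9] [554.2 -16.8] 0.7
mount_plate [279.1 123.2] [550.2 -16.8] 0.71
mount_plate [310.4 225.8] [460.4 -23.3] 0.56
```

View pics/w8z.png

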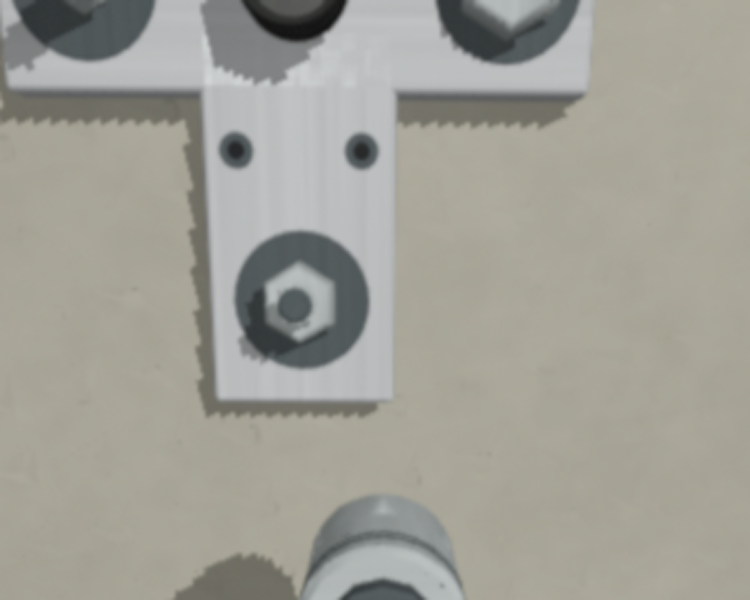

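Run:
```python
from h import *
s=st()
p=read_camera("wrist")
def w(z,u,v): return onz(p,(u/2.5+160,v/2.5),z)*1000
for a in [((8,88),(585,93)),((218,400),(392,399)),((218,400),(203,100)),((392,399),(396,100)),((236,150),(362,151))]:
    A,B=w(.012,*a[0]),w(.012,*a[1]);d=B-A
    print(A.round(1)[:2],B.round(1)[:2],np.degrees(np.arctan2(d[1],d[0])).round(2),np.linalg.norm(d).round(1))
print("stud top centre",w(.035,294,306)[:2],"nut outline centre",w(.021,299,302)[:2],"washer centre",w(.012,302,300)[:2])
im=p["pixels"]; g=cv2.cvtColor(im,cv2.COLOR_BGR2GRAY)
# socket rim front
q=s["eef_pos"];print("pred collar centre", proj(p,[q[0],q[1],q[2]-.0535+.04]), "ball?")
```

```text
t7.75 tcp [492.4 -30.4 130.9] y-axis [-0.201 -0.98   0.004] z [ 0.0126 -0.0066 -0.9999] F [ 0.3  0.9 -1.2] M [-0.    0.01 -0.01] open 0.153 q [-0.27 -0.01  2.11 -0.    1.04  1.51]
[630.4  49.2] [ 595.7 -113.1] -102.08 166.0
[531.   13.3] [520.1 -40.9] -101.39 55.3
[531.   13.3] [616.1  -4.8] -11.97 87.0
[520.1 -40.9] [604.9 -59.3] -12.24 86.8
[601.2 -10.7] [593.5 -46.8] -102.07 36.9
stud top centre [555.08399936 -19.52750923] nut outline centre [555.50118608 -19.76212855] washer centre [555.66338208 -19.90750145]
pred collar centre [310.7902006  248.72452686] ball?
```

View pics/w8.png

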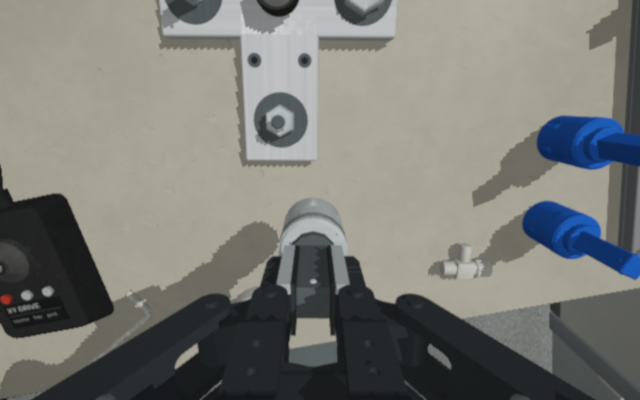

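Run:
```python
from h import *
import pickle
s=st()
p=read_camera("wrist");pickle.dump(p,open("p9.pkl","wb"));st()
im=p["pixels"]
for n in ("nut_seat",): print([(np.round(d["uv"],1),(onz(p,d["uv"],.012)*1000).round(1)) for d in mark_of(n,p)])
cv2.imwrite("pics/w9z.png",cv2.resize(im[60:260,220:360],None,fx=4,fy=3*1,interpolation=cv2.INTER_CUBIC))
```

```text
t7.80 tcp [492.9 -30.3 131.7] y-axis [-0.201 -0.98   0.004] z [ 0.0144 -0.007  -0.9999] F [ 1.  -0.7 -0.9] M [ 0.02  0.   -0.01] open 0.153 q [-0.27 -0.02  2.11 -0.    1.04  1.51]
t7.85 tcp [493.1 -30.1 132. ] y-axis [-0.201 -0.98   0.004] z [ 0.0153 -0.0072 -0.9999] F [-0.1 -0.1 -0.6] M [-0.   -0.    0.01] open 0.159 q [-0.27 -0.02  2.11 -0.    1.04  1.51]
[(array([280.5, 125. ]), array([552.7, -18.7,  12. ]))]
```

View pics/w9z.png

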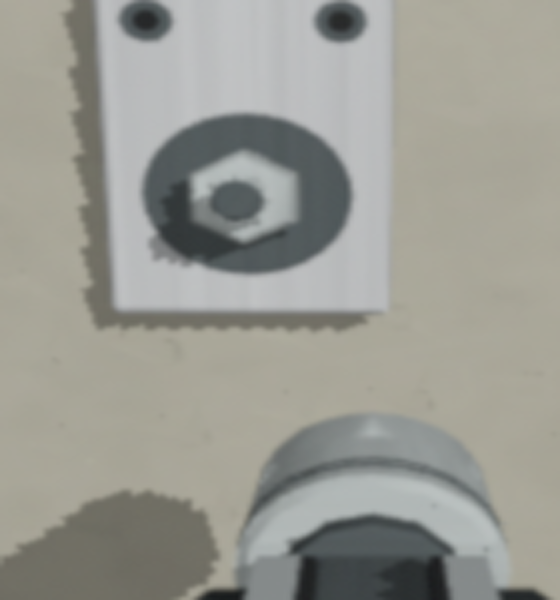

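Run:
```python
from h import *
import pickle
p=pickle.load(open("p9.pkl","rb"))
f=lambda u,v,z:(onz(p,(u/4+220,v/3+60),z)*1000).round(1)
print("washer",f(247,193,.012),"nuttop",f(245,196,.024),"stud",f(236,200,.035))
tcp=np.array([.4930,-.0302,.1318]);z=np.array([.0148,-.0071,-.9999]);y=np.array([-.201,-.98,.004]);x=np.cross(y,z)
for h in (0.,.040):
    c=tcp+z*(.0535-h)
    a=np.linspace(0,2*np.pi,361)
    P=np.array([proj(p,c+.018*(np.cos(t)*x+np.sin(t)*y)) for t in a]);print(h,"minrow",P[:,1].min().round(1),"cols",P[:,0].min().round(1),P[:,0].max().round(1))
    P4=(P-[220,60])*[4,3];
    print("zoom minrow",P4[:,1].min().round(0),"cols",P4[:,0].min().round(0),P4[:,0].max().round(0), "at",P4[P4[:,1].argmin()].round(0))
```

```text
washer [553.  -19.7  12. ] nuttop [552.8 -20.4  24. ] stud [552.6 -19.7  35. ]
0.0 minrow 193.4 cols 282.4 339.7
zoom minrow 400.0 cols 249.0 479.0 at [364. 400.]
0.04 minrow 215.2 cols 275.6 345.8
zoom minrow 466.0 cols 222.0 503.0 at [362. 466.]
```

Request:
jog_arm(
  targets="20 4 0 0.4 0.9 -0.4 -1;20 4 0 0 0 0 -1;14 2 -8 0 0 0 -1;5 1 -8 0 0 0 -1;0 0 0 0 0 0 -1;0 0 0 0 0 0 -1",
)

```text
time: 8.4
eef_pos: [0.5555, -0.0199, 0.1225]
tcp_rot: [0.994, -0.105, 0.005, 0.001]
contact_force: [0.3, 0.5, -2.1]
opening: 0.154
```

Run:
```python
from h import *
st()
```

```text
t8.40 tcp [555.5 -19.9 122.5] y-axis [-0.208 -0.978  0.001] z [ 0.0091 -0.0029 -1.    ] F [ 0.3  0.5 -2.1] M [-0.03  0.07 -0.02] open 0.154 q [-0.22  0.14  1.96 -0.    1.03  1.56]
```

Request:
jog_arm(
  targets="0 1 -12 0.2 0.5 0 -1;0 0 -10 0.1 0.2 0 -1;-1 0 -6 0.1 0.2 0 -1;-1 0 0 0 0.2 0 -1;0 0 0 0 0 0 -1",
)

```text
time: 8.82
eef_pos: [0.5503, -0.019, 0.0919]
tcp_rot: [0.994, -0.105, -0.007, -0.002]
contact_force: [0.4, -0.4, -1.2]
opening: 0.155
```

Run:
```python
from h import *
st()
P={}
for n in ("top","scene"):
    p=read_camera(n)
    c=proj(p,[.5555,-.0185,.03]).astype(int)
    cv2.imwrite(f"pics/{n}10.png",cv2.resize(p["pixels"][c[1]-50:c[1]+50,c[0]-50:c[0]+50],None,fx=5,fy=5,interpolation=cv2.INTER_CUBIC))
st()
```

```text
t8.82 tcp [550.3 -19.   91.9] y-axis [-0.209 -0.978 -0.002] z [-0.014   0.0049 -0.9999] F [ 0.4 -0.4 -1.2] M [ 0.02 -0.03  0.  ] open 0.155 q [-0.22  0.18  1.98  0.    1.    1.56]
t8.92 tcp [550.6 -19.   92.2] y-axis [-0.209 -0.978 -0.002] z [-0.0132  0.0048 -0.9999] F [ 0.5  1.1 -1.9] M [-0.04 -0.03  0.06] open 0.156 q [-0.22  0.18  1.98  0.    1.    1.56]
```

View pics/scene10.png

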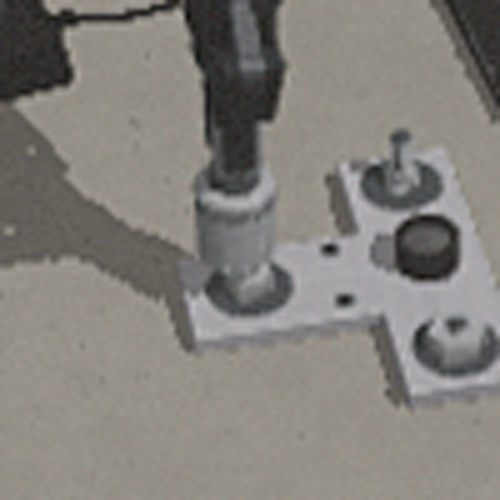

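Request:
jog_arm(
  targets="5 0.5 0 -0.3 -0.7 0 -1;0 0 0 0 0 0 -1;0 0 -2 0 0 0 -1",
)

```text
time: 9.17
eef_pos: [0.5571, -0.0187, 0.0916]
tcp_rot: [0.994, -0.105, 0.002, 0.001]
contact_force: [-0.3, 0.4, -1.0]
opening: 0.153
```

Run:
```python
from h import *
st()
p=read_camera("scene")
c=proj(p,[.5555,-.0185,.03]).astype(int)
cv2.imwrite(f"pics/s11.png",cv2.resize(p["pixels"][c[1]-50:c[1]+50,c[0]-50:c[0]+50],None,fx=5,fy=5,interpolation=cv2.INTER_CUBIC))
```

```text
t9.17 tcp [557.1 -18.7  91.6] y-axis [-0.209 -0.978  0.001] z [ 0.0031 -0.0016 -1.    ] F [-0.3  0.4 -1. ] M [-0.02 -0.07 -0.02] open 0.153 q [-0.22  0.19  1.97 -0.    0.98  1.57]
```

View pics/s11.png

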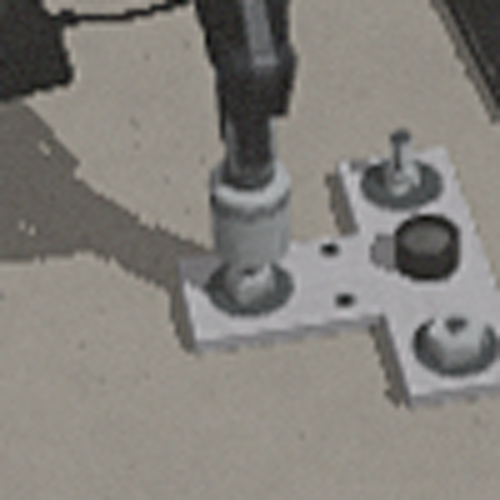

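Request:
jog_arm(
  targets="-1.5 0 -4 0 0.1 0 -1;-0.3 0 -4 0 -0.1 0 -1;-0.3 0 -4 0 -0.1 0 -1;-0.3 0 -3 0 -0.1 0 -1;0 0 -3 0 -0.1 0 -1",
)

```text
time: 9.63
eef_pos: [0.5547, -0.0186, 0.0721]
tcp_rot: [0.994, -0.105, 0.005, 0.0]
contact_force: [-0.4, -0.0, -1.1]
opening: 0.154
```

Run:
```python
from h import *
st()
```

```text
t9.63 tcp [554.7 -18.6  72.1] y-axis [-0.209 -0.978 -0.   ] z [ 0.0096 -0.0017 -1.    ] F [-0.4 -0.  -1.1] M [ 0.   -0.02 -0.05] open 0.154 q [-0.22  0.21  1.99  0.    0.93  1.56]
```

Request:
jog_arm(
  targets="0.2 0 -2 0 0.3 0 -1;0.2 0 -2 0 0.1 0 -1;0.2 0 -2 0 0.1 0 -1",
)

```text
time: 9.88
eef_pos: [0.5554, -0.0187, 0.0713]
tcp_rot: [0.995, -0.105, -0.002, 0.001]
contact_force: [-5.8, 0.4, 10.9]
opening: 0.154
```

Run:
```python
from h import *
st()
```

```text
t9.88 tcp [555.4 -18.7  71.3] y-axis [-0.208 -0.978  0.002] z [-0.0049 -0.0012 -1.    ] F [-5.8  0.4 10.9] M [ 0.17  1.2  -0.02] open 0.154 q [-0.22  0.22  1.98 -0.    0.95  1.57]
```

Request:
jog_arm(
  targets="-0.8 0 -2 0 0 0 -1;0 0 -3 0 0 0 -1;0 0 -3 0 0 0 -1",
)

```text
time: 10.13
eef_pos: [0.5558, -0.0187, 0.0713]
tcp_rot: [0.995, -0.104, -0.005, 0.001]
contact_force: [-7.2, 1.5, 15.6]
opening: 0.156
```

Run:
```python
from h import *
st()
p=read_camera("scene")
c=proj(p,[.5555,-.0185,.03]).astype(int)
cv2.imwrite(f"pics/s12.png",cv2.resize(p["pixels"][c[1]-50:c[1]+50,c[0]-50:c[0]+50],None,fx=5,fy=5,interpolation=cv2.INTER_CUBIC))
```

```text
t10.13 tcp [555.8 -18.7  71.3] y-axis [-0.207 -0.978  0.003] z [-9.3e-03 -8.0e-04 -1.0e+00] F [-7.2  1.5 15.6] M [ 0.17  1.65 -0.02] open 0.156 q [-0.21  0.22  1.98 -0.    0.95  1.57]
```

View pics/s12.png

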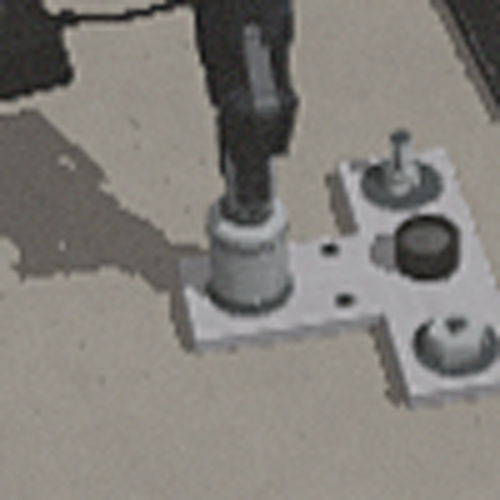

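It stopped hard 6 mm short of the plate, so this is the wrong mouth (26.6 mm). I'll take it back to its place in the tray.

Request:
jog_arm(
  targets="0 0 15 0 0 0 -1;0 0 25 0 0 0 -1;0 0 30 0 0 0 -1;0 0 30 0 0 0 -1;0 0 20 0 0 0 -1;-12 -28 0 0 0 0 -1;-14 -33 0 0 0 0 -1;-14 -33 0 0 0 0 -1;-14 -33 0 0 0 0 -1;-14 -33 0 0 0 0 -1",
)

```text
time: 11.02
eef_pos: [0.4857, -0.1778, 0.1978]
tcp_rot: [0.995, -0.098, -0.003, 0.001]
contact_force: [0.6, 0.3, -1.1]
opening: 0.154
```

Request:
jog_arm(
  targets="-14 -33 0 0 0 0 -1;-14 -33 0 0 0 0 -1;-14 -33 0 0 0 0 -1;-10 -28 0 0 0 0 -1;0 0 0 0 0 0 -1;0 0 0 0 0 0 -1",
)

```text
time: 11.52
eef_pos: [0.4268, -0.3163, 0.1971]
tcp_rot: [0.995, -0.102, -0.003, 0.002]
contact_force: [-0.4, 1.4, -1.2]
opening: 0.151
```

Run:
```python
from h import *
st()
```

```text
t11.52 tcp [ 426.8 -316.3  197.1] y-axis [-0.202 -0.979  0.005] z [-0.007  -0.0035 -1.    ] F [-0.4  1.4 -1.2] M [ 0.06 -0.03  0.03] open 0.151 q [-0.83  0.    1.96 -0.01  1.18  0.95]
```

Request:
jog_arm(
  targets="-2 -10 -30 0.2 -0.4 3 -1;-2 1 -30 0.1 0.2 3 -1;-2 2 -30 0.3 0.3 3 -1;-2 2 -15 0.3 0.3 0 -1;-1 0 0 0.2 0.2 0 -1",
)

```text
time: 11.93
eef_pos: [0.4201, -0.3198, 0.0912]
tcp_rot: [1.0, -0.018, -0.006, -0.006]
contact_force: [0.0, -0.3, -1.4]
opening: 0.15
```

Run:
```python
from h import *
st()
```

```text
t11.93 tcp [ 420.1 -319.8   91.2] y-axis [-0.037 -0.999 -0.012] z [-0.011   0.0124 -0.9999] F [ 0.  -0.3 -1.4] M [0.04 0.01 0.05] open 0.150 q [-0.84  0.14  2.03  0.    0.99  0.76]
```

Request:
jog_arm(
  targets="5 -7 -8 -0.7 -0.6 0 -1;-1 1 -8 0.2 0.2 0 -1;-1 1 -7 0.2 0.2 0 -1;0 0 -4 0.2 0.1 0 -1;0 0 0 0 0 0 -1",
)

```text
time: 12.35
eef_pos: [0.425, -0.3216, 0.0641]
tcp_rot: [1.0, -0.016, -0.005, -0.006]
contact_force: [0.4, 0.7, -2.0]
opening: 0.155
```

Run:
```python
from h import *
st()
```

```text
t12.35 tcp [ 425.  -321.6   64.1] y-axis [-0.032 -0.999 -0.012] z [-0.0103  0.0126 -0.9999] F [ 0.4  0.7 -2. ] M [ 0.    0.01 -0.01] open 0.155 q [-0.84  0.19  2.03  0.    0.94  0.76]
```

Request:
jog_arm(
  targets="0 -4 -3 -0.7 -0.6 0 -1;0 0 -3 0 0 0 -1;0 0 -3 0 0 0 -1;0 0 -1 0 0 0 -1",
)

```text
time: 12.68
eef_pos: [0.4268, -0.3271, 0.0575]
tcp_rot: [1.0, -0.016, 0.002, 0.002]
contact_force: [-1.7, 2.3, 5.1]
opening: 0.153
```

Run:
```python
from h import *
st()
```

```text
t12.68 tcp [ 426.8 -327.1   57.5] y-axis [-0.032 -0.999  0.003] z [ 0.004  -0.0033 -1.    ] F [-1.7  2.3  5.1] M [ 0.6   0.45 -0.01] open 0.153 q [-0.84  0.2   2.03  0.    0.9   0.76]
```

Request:
jog_arm(
  targets="0 0 0 0 0 0 -0.4;0 0 0 0 0 0 -0.2;0 0 0 0 0 0 0.3;0 0 0 0 0 0 0.6;0 0 0 0 0 0 0.6;0 0 0 0 0 0 0.6;0 0 20 0 0 0 0.6;0 0 25 0 0 0 0.6;0 0 25 0 0 0 0.6;0 0 20 0 0 0 0.6",
)

```text
time: 13.52
eef_pos: [0.4238, -0.3247, 0.1448]
tcp_rot: [1.0, -0.017, -0.001, -0.002]
contact_force: [0.7, -0.1, -0.1]
opening: 0.799
```

Request:
jog_arm(
  targets="22 -2 0 0 0 0 0.6;22 0 0 0 0 0 0.6;10 0 0 0 0 0 0.6;0 0 0 0 0 0 0.6",
)

```text
time: 13.85
eef_pos: [0.4816, -0.3295, 0.1524]
tcp_rot: [1.0, -0.017, 0.003, 0.003]
contact_force: [-0.5, -0.1, -1.0]
opening: 0.8
```

Run:
```python
from h import *
import pickle
st()
p=read_camera("wrist");pickle.dump(p,open("p13.pkl","wb"))
print(proj(p,[.515,-.327,.09]),proj(p,[.604,-.33,.09]))
cv2.imwrite("pics/w13z.png",cv2.resize(p["pixels"][0:400,160:480],None,fx=1.5*1.5,fy=1.5,interpolation=cv2.INTER_CUBIC))
p=read_camera("scene");
cv2.imwrite("pics/s13z.png",cv2.resize(p["pixels"][190:330,210:430],None,fx=3,fy=3,interpolation=cv2.INTER_CUBIC))
st()
```

```text
t13.85 tcp [ 481.6 -329.5  152.4] y-axis [-0.034 -0.999  0.005] z [ 0.0056 -0.0053 -1.    ] F [-0.5 -0.1 -1. ] M [0.01 0.03 0.01] open 0.800 q [-0.77  0.16  1.88  0.    1.1   0.83]
[304.95554989 166.53788071] [303.56622582   6.49487372]
t13.95 tcp [ 480.  -329.2  151.6] y-axis [-0.035 -0.999  0.004] z [ 0.0038 -0.0041 -1.    ] F [ 0.2  0.2 -0.7] M [ 0.04  0.07 -0.01] open 0.802 q [-0.78  0.16  1.88 -0.    1.1   0.83]
```

View pics/w13z.png

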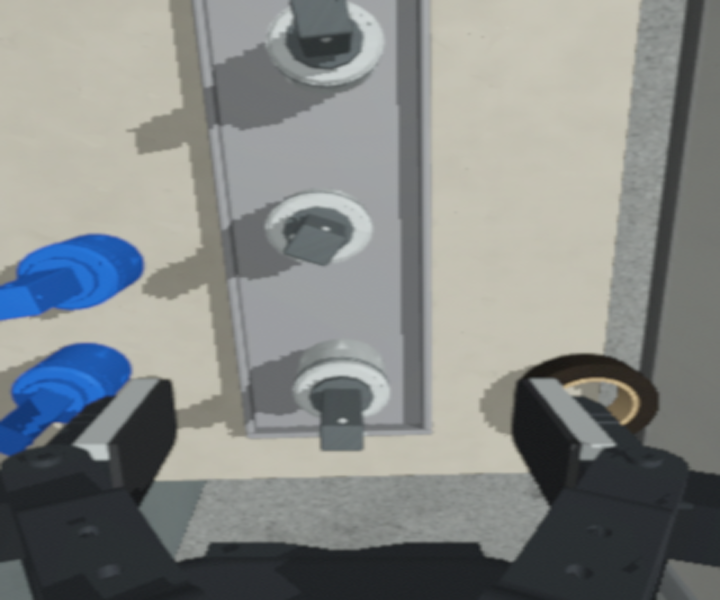

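View pics/s13z.png

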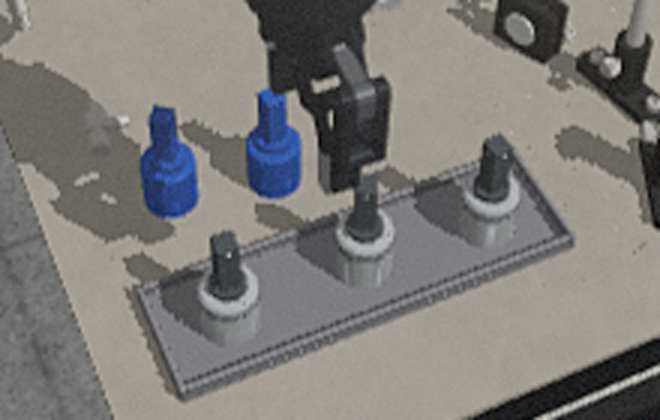

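Request:
jog_arm(
  targets="12 1 -5 0 0 -6 0.6;12 1 -5 0 0 -6 0.6;10 1 -5 0 0 -6 0.6;3 1 0 0 0 -6 0.6;0 0 0 0 0 0 0.6;0 0 0 0 0 0 0.6",
)

```text
time: 14.45
eef_pos: [0.511, -0.3234, 0.1309]
tcp_rot: [0.972, -0.234, -0.004, -0.0]
contact_force: [0.4, -0.7, -0.8]
opening: 0.799
```

Run:
```python
from h import *
import pickle
st()
p=read_camera("wrist");pickle.dump(p,open("p14.pkl","wb"))
print(proj(p,[.517,-.325,.09]))
cv2.imwrite("pics/w14z.png",cv2.resize(p["pixels"][100:400,160:480],None,fx=2,fy=2,interpolation=cv2.INTER_CUBIC))
st()
```

```text
t14.45 tcp [ 511.  -323.4  130.9] y-axis [-0.456 -0.89   0.002] z [-0.0085  0.0023 -1.    ] F [ 0.4 -0.7 -0.8] M [ 0.03 -0.04  0.02] open 0.799 q [-0.73  0.24  1.83 -0.    1.08  1.32]
[308.1333644 218.8452886]
t14.50 tcp [ 510.8 -323.4  130.8] y-axis [-0.456 -0.89   0.002] z [-0.0087  0.0024 -1.    ] F [-0.7 -0.1 -1.1] M [-0.01  0.04 -0.01] open 0.800 q [-0.73  0.24  1.83 -0.    1.08  1.32]
```

View pics/w14z.png

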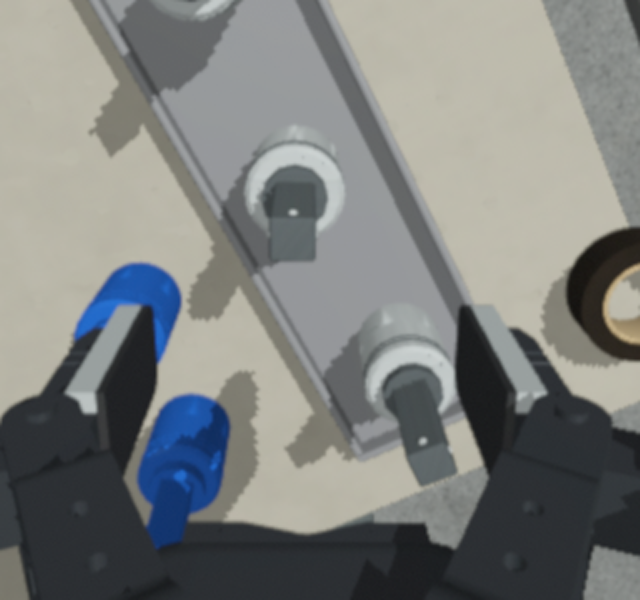

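Request:
jog_arm(
  targets="6 0 -18 -0.1 -0.5 0 0.6;0 1 -18 0.2 0.2 0 0.6;-1 1 -18 0.2 0.2 0 0.6;-1 1 -10 0.2 0.2 0 0.6;0 0 0 0 0 0 0.6",
)

```text
time: 14.92
eef_pos: [0.5126, -0.3217, 0.0668]
tcp_rot: [0.973, -0.231, -0.005, -0.003]
contact_force: [-0.0, 0.5, 0.4]
opening: 0.801
```

Run:
```python
from h import *
st()
```

```text
t14.92 tcp [ 512.6 -321.7   66.8] y-axis [-0.449 -0.894 -0.004] z [-0.0085  0.0088 -0.9999] F [-0.   0.5  0.4] M [ 0.04 -0.05 -0.02] open 0.801 q [-0.73  0.33  1.85  0.    0.97  1.31]
```

Request:
jog_arm(
  targets="6 -2 -5 -0.5 -0.5 0 0.6;0 0 -5 0 0 0 0.6;0 0 0 0 0 0 0.6",
)

```text
time: 15.17
eef_pos: [0.5188, -0.3247, 0.0572]
tcp_rot: [0.973, -0.23, 0.001, 0.001]
contact_force: [0.4, 0.5, -1.1]
opening: 0.8
```

Run:
```python
from h import *
st()
```

```text
t15.17 tcp [ 518.8 -324.7   57.2] y-axis [-0.448 -0.894  0.001] z [ 0.0019 -0.0017 -1.    ] F [ 0.4  0.5 -1.1] M [-0.02  0.06  0.  ] open 0.800 q [-0.72  0.35  1.85 -0.    0.95  1.31]
```

Request:
jog_arm(
  targets="0 0 0 0 0 0 -1;0 0 0 0 0 0 -1;0 0 0 0 0 0 -1;0 0 0 0 0 0 -1;0 0 0 0 0 0 -1;0 0 0 0 0 0 -1;0 0 0 0 0 0 -1;0 0 0 0 0 0 -1",
  force=50,
)

```text
time: 15.83
eef_pos: [0.5202, -0.3256, 0.0598]
tcp_rot: [0.973, -0.229, 0.003, 0.002]
contact_force: [-0.6, -0.3, 0.3]
opening: 0.153
```

Run:
```python
from h import *
st()
p=read_camera("wrist")
cv2.imwrite("pics/w15z.png",cv2.resize(p["pixels"][100:400,160:480],None,fx=2,fy=2,interpolation=cv2.INTER_CUBIC))
```

```text
t15.83 tcp [ 520.2 -325.6   59.8] y-axis [-0.447 -0.895  0.002] z [ 0.0051 -0.0048 -1.    ] F [-0.6 -0.3  0.3] M [-0.    0.02 -0.04] open 0.153 q [-0.72  0.34  1.85 -0.    0.95  1.31]
```

View pics/w15z.png

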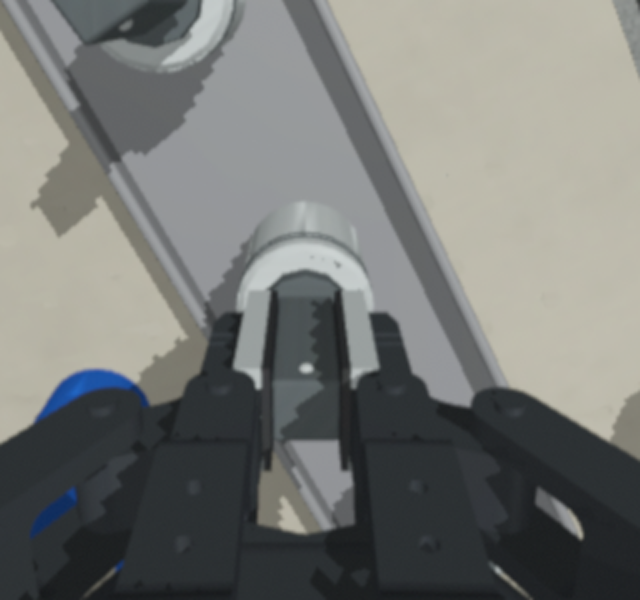

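Request:
jog_arm(
  targets="0 0 5 0 0 0 -1;0 0 25 0 0 0 -1;0 0 30 0 0 0 -1;0 0 30 0 0 0 -1;0 0 30 0 0 0 -1;0 0 10 0 0 0 -1;-2 28 0 0 0 5 -1;-3 33 0 0 0 5 -1;-3 33 0 0 0 5 -1;-3 33 0 0 0 0 -1",
)

```text
time: 16.72
eef_pos: [0.505, -0.1984, 0.1925]
tcp_rot: [0.995, -0.099, 0.001, 0.002]
contact_force: [0.1, -0.6, -2.2]
opening: 0.155
```

Request:
jog_arm(
  targets="-3 33 0 0 0 0 -1;-3 33 0 0 0 0 -1;-3 33 -10 0 0 0 -1;-3 33 -15 0 0 0 -1;-3 20 -10 0 0 0 -1;0 0 0 0 0 0 -1",
)

```text
time: 17.22
eef_pos: [0.4844, -0.034, 0.1525]
tcp_rot: [0.995, -0.097, -0.001, 0.0]
contact_force: [-0.2, 0.3, -2.2]
opening: 0.156
```

Run:
```python
from h import *
st()
```

```text
t17.22 tcp [484.4 -34.  152.5] y-axis [-0.194 -0.981  0.   ] z [-2.6e-03  1.0e-04 -1.0e+00] F [-0.2  0.3 -2.2] M [0.01 0.01 0.08] open 0.156 q [-0.28 -0.05  2.1  -0.    1.1   1.49]
```

Request:
jog_arm(
  targets="6 2 -15 0 0 -0.9 -1;2 0 -10 0 0 0 -1;0 0 0 0 0 0 -1;0 0 0 0 0 0 -1;0 0 0 0 0 0 -1",
)

```text
time: 17.63
eef_pos: [0.491, -0.0318, 0.1246]
tcp_rot: [0.995, -0.104, -0.003, 0.0]
contact_force: [1.0, -0.4, -1.6]
opening: 0.157
```

Run:
```python
from h import *
import pickle
s=st()
p=read_camera("wrist");pickle.dump((p,s),open("p16.pkl","wb"));st()
im=p["pixels"]
cv2.imwrite("pics/w16z.png",cv2.resize(im[60:260,220:380],None,fx=4,fy=3,interpolation=cv2.INTER_CUBIC))
tcp=np.array(s["eef_pos"]);r=R.from_quat(s["tcp_rot"]).as_matrix();x,y,z=r.T
for h in (0.,.040):
    c=tcp+z*(.0558-h); a=np.linspace(0,2*np.pi,361)
    P=np.array([proj(p,c+.018*(np.cos(t)*x+np.sin(t)*y)) for t in a]);P4=(P-[220,60])*[4,3];
    print("zoom",h,"minrow",P4[:,1].min().round(0),"cols",P4[:,0].min().round(0),P4[:,0].max().round(0), "at",P4[P4[:,1].argmin()].round(0))
```

```text
t17.63 tcp [491.  -31.8 124.6] y-axis [-0.206 -0.979  0.002] z [-6.7e-03 -3.0e-04 -1.0e+00] F [ 1.  -0.4 -1.6] M [-0.   -0.04 -0.03] open 0.157 q [-0.27  0.    2.1  -0.    1.04  1.51]
t17.68 tcp [491.2 -32.  124.8] y-axis [-0.206 -0.979  0.002] z [-6.e-03 -5.e-04 -1.e+00] F [-0.3  0.7 -2.7] M [-0.05 -0.03  0.01] open 0.154 q [-0.27  0.    2.1  -0.    1.04  1.51]
zoom 0.0 minrow 398.0 cols 251.0 478.0 at [364. 398.]
zoom 0.04 minrow 462.0 cols 225.0 502.0 at [363. 462.]
```

View pics/w16z.png

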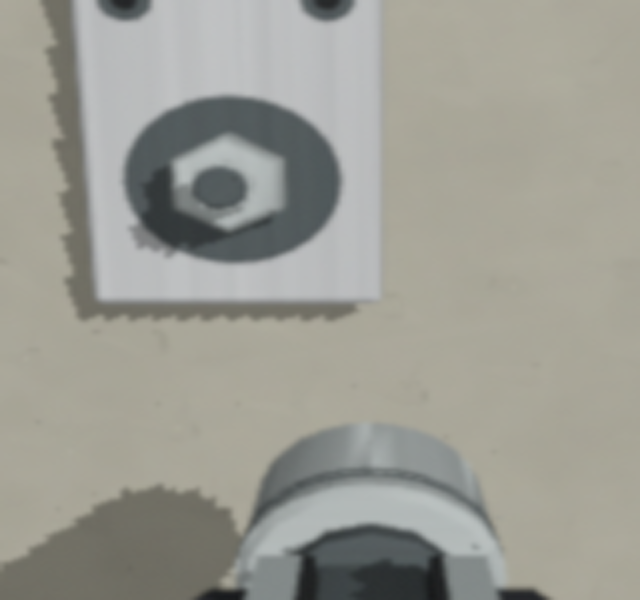

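Run:
```python
from h import *
import pickle
p,s=pickle.load(open("p16.pkl","rb"))
f=lambda u,v,z:(onz(p,(u/4+220,v/3+60),z)*1000).round(1)
print("washer",f(232,179,.012),"nuttop",f(229,182,.024),"stud",f(219,187,.035))
tcp=np.array(s["eef_pos"]);r=R.from_quat(s["tcp_rot"]).as_matrix();x,y,z=r.T
from scipy.optimize import least_squares
def res(e):
    c=tcp+e[0]*x+e[1]*y; a=np.linspace(0,2*np.pi,181)
    B=np.array([proj(p,c+z*.0558+.018*(np.cos(t)*x+np.sin(t)*y)) for t in a]);T=np.array([proj(p,c+z*.0158+.018*(np.cos(t)*x+np.sin(t)*y)) for t in a])
    B=(B-[220,60])*[4,3];T=(T-[220,60])*[4,3]
    return [ (B[:,1].min()-423)/3,(T[:,1].min()-476)/3,((T[:,0].min()+T[:,0].max())/2-373)/4,(B[B[:,1].argmin(),0]-370)/4]
o=least_squares(res,[0,0]);print(o.x*1000,np.round(o.fun,1)); e=o.x[0]*x+o.x[1]*y;print("e world",e*1000)
```

```text
washer [552.9 -19.7  12. ] nuttop [552.9 -20.4  24. ] stud [552.6 -19.7  35. ]
[-3.75630312  1.10842389] [-2.6  2.2 -0.3  0.3]
e world [-3.90396689 -0.31109393  0.02607198]
```

Request:
jog_arm(
  targets="20 4 0 0 -0.3 0 -1;20 4 0 0 0 0 -1;15 3 -8 0 0 0 -1;8 1 -10 0.1 0.3 0 -1;2 0 -10 0.1 0.3 0 -1;0 0 0 0 0 0 -1;0 0 0 0 0 0 -1",
)

```text
time: 18.27
eef_pos: [0.5619, -0.0245, 0.1012]
tcp_rot: [0.994, -0.106, -0.001, 0.0]
contact_force: [1.1, -0.3, -1.3]
opening: 0.156
```

Run:
```python
from h import *
st()
```

```text
t18.27 tcp [561.9 -24.5 101.2] y-axis [-0.211 -0.977  0.   ] z [-2.7e-03  1.0e-04 -1.0e+00] F [ 1.1 -0.3 -1.3] M [0.03 0.05 0.  ] open 0.156 q [-0.22  0.19  1.95 -0.    1.01  1.56]
```

Request:
jog_arm(
  targets="-5.5 5 -4 0 -0.1 0 -1;0 0 -3 0 0 0 -1;0 0 0 0 0 0 -1;0 0 0 0 0 0 -1",
)

```text
time: 18.6
eef_pos: [0.5542, -0.0195, 0.0945]
tcp_rot: [0.994, -0.107, -0.001, 0.0]
contact_force: [-0.1, -0.8, -1.2]
opening: 0.152
```

Run:
```python
from h import *
st()
p=read_camera("scene")
c=proj(p,[.5555,-.0185,.03]).astype(int)
cv2.imwrite(f"pics/s17.png",cv2.resize(p["pixels"][c[1]-50:c[1]+50,c[0]-50:c[0]+50],None,fx=5,fy=5,interpolation=cv2.INTER_CUBIC))
p=read_camera("top")
c=proj(p,[.5555,-.0185,.03]).astype(int)
cv2.imwrite(f"pics/t17.png",cv2.resize(p["pixels"][c[1]-50:c[1]+50,c[0]-50:c[0]+50],None,fx=5,fy=5,interpolation=cv2.INTER_CUBIC))
```

```text
t18.60 tcp [554.2 -19.5  94.5] y-axis [-0.213 -0.977  0.   ] z [-0.0011  0.     -1.    ] F [-0.1 -0.8 -1.2] M [-0.03 -0.06 -0.02] open 0.152 q [-0.22  0.18  1.97 -0.    0.99  1.57]
```

View pics/s17.png

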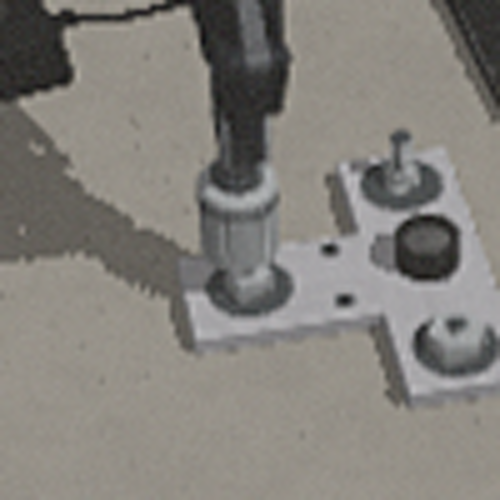

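Run:
```python
from h import *
p=read_camera("scene")
a=proj(p,[.5555,-.0195,.012]);
for z in (.012,.039,.058,.079): print(z,((proj(p,[.5555,-.0195,z])-a)*5).round(1))
print("dx5mm",((proj(p,[.5605,-.0195,.058])-proj(p,[.5555,-.0195,.058]))*5).round(1),"dy5",((proj(p,[.5555,-.0145,.058])-proj(p,[.5555,-.0195,.058]))*5).round(1))
```

```text
0.012 [0. 0.]
0.039 [ -2.4 -43.7]
0.058 [ -4.1 -75.5]
0.079 [  -6.  -111.6]
dx5mm [10.3 -2.9] dy5 [-4.1 -6.6]
```

View pics/t17.png

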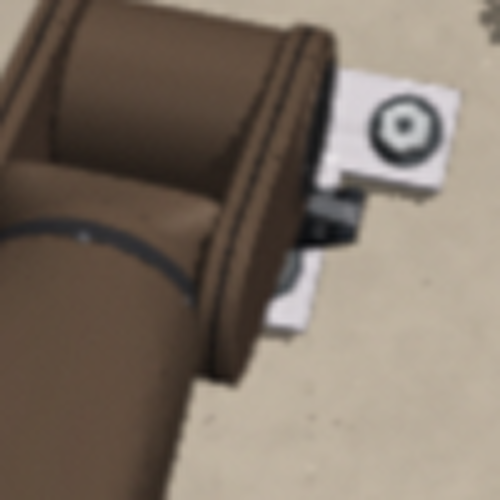

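Request:
jog_arm(
  targets="3 0 -3 0 0 0 -1;0.2 0 -3 0 0 0 -1;0 0 -3 0 0 0 -1;0 0 -2 0 0 0 -1",
)

```text
time: 19.08
eef_pos: [0.5594, -0.0199, 0.0841]
tcp_rot: [0.994, -0.107, 0.001, 0.0]
contact_force: [0.3, -0.5, -1.3]
opening: 0.155
```

Run:
```python
from h import *
st()
```

```text
t19.08 tcp [559.4 -19.9  84.1] y-axis [-0.213 -0.977  0.   ] z [ 2.6e-03 -8.0e-04 -1.0e+00] F [ 0.3 -0.5 -1.3] M [-0.02 -0.01 -0.  ] open 0.155 q [-0.22  0.2   1.97 -0.    0.97  1.57]
```

Request:
jog_arm(
  targets="-2 0.3 -2 0 0.1 0 -1;-0.3 0 -2 0 0.1 0 -1;-0.3 0 -2 0 0 0 -1;-0.3 0 -2 0 0 0 -1",
)

```text
time: 19.42
eef_pos: [0.5579, -0.0199, 0.0778]
tcp_rot: [0.994, -0.107, 0.0, 0.001]
contact_force: [-5.0, 1.4, 13.8]
opening: 0.158
```

Run:
```python
from h import *
st()
```

```text
t19.42 tcp [557.9 -19.9  77.8] y-axis [-0.212 -0.977  0.001] z [ 8.0e-04 -1.1e-03 -1.0e+00] F [-5.   1.4 13.8] M [ 0.3   1.12 -0.01] open 0.158 q [-0.22  0.21  1.97 -0.    0.96  1.57]
```

Request:
jog_arm(
  targets="-1.5 0.3 -1 0 0 0 -1;-1 0 -2 0 0 0 -1;-0.5 0 -2 0 0 0 -1",
)

```text
time: 19.67
eef_pos: [0.5576, -0.0199, 0.0779]
tcp_rot: [0.994, -0.107, 0.003, 0.001]
contact_force: [-4.2, 1.0, 10.1]
opening: 0.153
```

Run:
```python
from h import *
st()
```

```text
t19.67 tcp [557.6 -19.9  77.9] y-axis [-0.212 -0.977  0.   ] z [ 0.0054 -0.0017 -1.    ] F [-4.2  1.  10.1] M [0.22 0.89 0.02] open 0.153 q [-0.22  0.21  1.98 -0.    0.95  1.57]
```

Request:
jog_arm(
  targets="0 0 6 0 0 0 -1;0 0 2 0 0 6 -1;0 0 0 0 0 6 -1;0 0 0 0 0 6 -1;0 0 0 0 0 6 -1;0 0 0 0 0 6 -1;0 0 0 0 0 0 -1;0 0 0 0 0 0 -1",
)

```text
time: 20.33
eef_pos: [0.5561, -0.0196, 0.085]
tcp_rot: [0.986, 0.165, 0.002, -0.0]
contact_force: [-0.8, 0.2, -2.7]
opening: 0.153
```

Run:
```python
from h import *
st()
```

```text
t20.33 tcp [556.1 -19.6  85. ] y-axis [ 0.326 -0.945  0.   ] z [ 0.0047  0.0012 -1.    ] F [-0.8  0.2 -2.7] M [ 0.02 -0.01  0.02] open 0.153 q [-0.22  0.19  1.98  0.    0.97  1.02]
```

Request:
jog_arm(
  targets="0.8 1.2 -1 0 0.2 -1 -1;0 0 -2 0 0 0 -1;0 0 -2 0 0 0 -1;0 0 -2 0 0 0 -1;0 0 -2 0 0 0 -1",
)

```text
time: 20.75
eef_pos: [0.5581, -0.0183, 0.0785]
tcp_rot: [0.988, 0.152, 0.001, -0.001]
contact_force: [-3.8, 0.8, 13.2]
opening: 0.154
```

Run:
```python
from h import *
st()
```

```text
t20.75 tcp [558.1 -18.3  78.5] y-axis [ 0.301 -0.954 -0.001] z [ 0.0013  0.0013 -1.    ] F [-3.8  0.8 13.2] M [0.3  1.16 0.02] open 0.154 q [-0.22  0.21  1.97  0.    0.96  1.05]
```

Request:
jog_arm(
  targets="-2 0 1 0 0 0 -1;-0.5 0 -2 0 0 0 -1;-0.5 0 -2 0 0 0 -1",
)

```text
time: 21.0
eef_pos: [0.557, -0.0185, 0.0788]
tcp_rot: [0.988, 0.152, 0.002, -0.0]
contact_force: [-4.0, 0.9, 13.2]
opening: 0.154
```

Request:
jog_arm(
  targets="-1.5 0 1 0 0 0 -1;-0.5 0 -2 0 0 0 -1;-0.5 0 -2 0 0 0 -1",
)

```text
time: 21.25
eef_pos: [0.5561, -0.0187, 0.079]
tcp_rot: [0.989, 0.151, 0.004, 0.0]
contact_force: [-4.7, -0.2, 13.7]
opening: 0.151
```

Run:
```python
from h import *
st()
p=read_camera("scene")
c=proj(p,[.5555,-.0185,.03]).astype(int)
cv2.imwrite(f"pics/s18.png",cv2.resize(p["pixels"][c[1]-50:c[1]+50,c[0]-50:c[0]+50],None,fx=5,fy=5,interpolation=cv2.INTER_CUBIC))
```

```text
t21.25 tcp [556.1 -18.7  79. ] y-axis [ 0.299 -0.954  0.002] z [ 7.8e-03  5.0e-04 -1.0e+00] F [-4.7 -0.2 13.7] M [0.39 0.99 0.01] open 0.151 q [-0.22  0.2   1.98  0.    0.95  1.05]
```

View pics/s18.png

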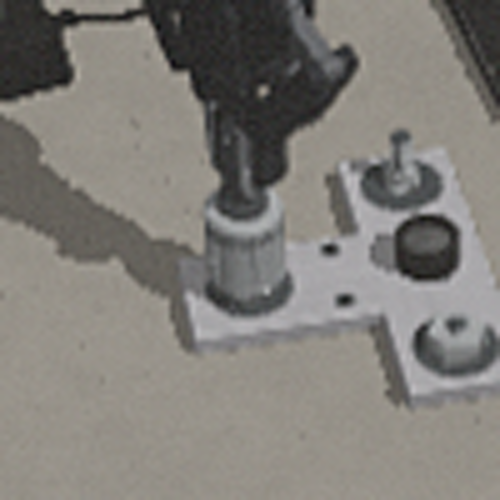

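Request:
jog_arm(
  targets="1.5 2.5 1.5 0 0.3 0 -1;0 0 -2.5 0 0 0 -1;0 0 -2 0 0 0 -1",
)

```text
time: 21.55
eef_pos: [0.5593, -0.0161, 0.0791]
tcp_rot: [0.989, 0.151, 0.003, 0.0]
contact_force: [-5.2, 1.1, 15.8]
opening: 0.157
```

Request:
jog_arm(
  targets="1.5 0 1.5 0 0 0 -1;0 0 -2.5 0 0 0 -1;0 0 -2 0 0 0 -1",
)

```text
time: 21.8
eef_pos: [0.5624, -0.0162, 0.0793]
tcp_rot: [0.989, 0.151, 0.003, 0.001]
contact_force: [-5.7, 2.7, 14.8]
opening: 0.155
```

Request:
jog_arm(
  targets="0 -3.5 1.5 0 0 0 -1;0 0 -2.5 0 0 0 -1;0 0 -2 0 0 0 -1",
)

```text
time: 22.05
eef_pos: [0.5625, -0.0195, 0.0792]
tcp_rot: [0.989, 0.151, 0.002, -0.0]
contact_force: [-6.7, 1.3, 18.5]
opening: 0.154
```

Request:
jog_arm(
  targets="-2 0 1.5 0 0 0 -1;0 0 -2.5 0 0 0 -1;0 0 -2 0 0 0 -1",
)

```text
time: 22.3
eef_pos: [0.5619, -0.0199, 0.0791]
tcp_rot: [0.989, 0.151, 0.002, -0.0]
contact_force: [-6.8, 0.7, 19.0]
opening: 0.151
```

Run:
```python
from h import *
st()
```

```text
t22.30 tcp [561.9 -19.9  79.1] y-axis [ 0.298 -0.955  0.   ] z [ 4.6e-03  9.0e-04 -1.0e+00] F [-6.8  0.7 19. ] M [ 0.53  1.78 -0.03] open 0.151 q [-0.22  0.21  1.97  0.    0.96  1.05]
```

Request:
jog_arm(
  targets="-3 1 5 0 0.2 -6 -1;-1 0 1 0 0 -6 -1;0 0 0 0 0 -6 -1;0 0 0 0 0 -6 -1;0 0 0 0 0 -5 -1;0 0 0 0 0 0 -1",
)

```text
time: 22.8
eef_pos: [0.5568, -0.0194, 0.0787]
tcp_rot: [0.993, -0.114, 0.001, 0.001]
contact_force: [0.9, -0.4, 2.0]
opening: 0.156
```

Run:
```python
from h import *
st()
```

```text
t22.80 tcp [556.8 -19.4  78.7] y-axis [-0.226 -0.974  0.001] z [ 0.0028 -0.0016 -1.    ] F [ 0.9 -0.4  2. ] M [-0.2  -0.24 -0.02] open 0.156 q [-0.22  0.21  1.98 -0.    0.96  1.58]
```

Request:
jog_arm(
  targets="0 0 -1.5 0 0.1 1 -1;0 0 -2 0 0 0 -1;0 0 -2 0 0 0 -1",
)

```text
time: 23.05
eef_pos: [0.5587, -0.0198, 0.0777]
tcp_rot: [0.995, -0.101, 0.001, 0.001]
contact_force: [-5.6, 0.5, 14.3]
opening: 0.153
```

Request:
jog_arm(
  targets="0 1.5 0.8 0 0 0 -1;0 0 -2 0 0 0 -1;0 0 -2 0 0 0 -1",
)

```text
time: 23.3
eef_pos: [0.5591, -0.0195, 0.0777]
tcp_rot: [0.995, -0.096, -0.0, 0.002]
contact_force: [-6.1, 1.7, 18.2]
opening: 0.153
```

Request:
jog_arm(
  targets="0 -3 0.8 0 0 0 -1;0 0 -2 0 0 0 -1;0 0 -2 0 0 0 -1",
)

```text
time: 23.55
eef_pos: [0.5594, -0.02, 0.0777]
tcp_rot: [0.996, -0.094, -0.002, -0.001]
contact_force: [-5.9, -0.5, 14.7]
opening: 0.156
```

Request:
jog_arm(
  targets="0 0.3 0 0 0 6 -1;0 0.3 -1 0 0 6 -1;0 0.3 -1 0 0 6 -1",
)

```text
time: 23.8
eef_pos: [0.5599, -0.0183, 0.0782]
tcp_rot: [0.998, 0.07, -0.003, -0.002]
contact_force: [-4.7, 1.7, 10.2]
opening: 0.153
```

Request:
jog_arm(
  targets="0 0.3 -1 0 0 5 -1;0 0.3 -1.5 0 0 5 -1;0 0 -1.5 0 0 2 -1",
)

```text
time: 24.05
eef_pos: [0.5606, -0.0169, 0.0784]
tcp_rot: [0.983, 0.183, -0.004, -0.003]
contact_force: [-5.6, 2.4, 12.2]
opening: 0.156
```

Run:
```python
from h import *
st()
```

```text
t24.05 tcp [560.6 -16.9  78.4] y-axis [ 0.36  -0.933 -0.007] z [-0.0089  0.0045 -1.    ] F [-5.6  2.4 12.2] M [ 0.34  1.22 -0.1 ] open 0.156 q [-0.21  0.22  1.96  0.    0.97  0.99]
```

Request:
jog_arm(
  targets="0 -1 0.5 0 -0.4 -3 -1;0 0 -2 0 0 0 -1;0 0 -2 0 0 0 -1",
)

```text
time: 24.3
eef_pos: [0.5618, -0.0176, 0.0787]
tcp_rot: [0.987, 0.16, -0.0, -0.003]
contact_force: [-4.5, 0.7, 14.0]
opening: 0.152
```

Request:
jog_arm(
  targets="-1.5 0 0.8 0 0 0 -1;0 0 -2 0 0 0 -1;0 0 -2 0 0 0 -1",
)

```text
time: 24.55
eef_pos: [0.5619, -0.0176, 0.0786]
tcp_rot: [0.987, 0.163, 0.0, -0.003]
contact_force: [-5.6, 0.8, 18.1]
opening: 0.156
```

Request:
jog_arm(
  targets="-1.5 -1 0.8 0 0 0 -1;0 0 -2 0 0 0 -1;0 0 -2 0 0 0 -1",
)

```text
time: 24.8
eef_pos: [0.5618, -0.0187, 0.0787]
tcp_rot: [0.986, 0.164, 0.001, -0.003]
contact_force: [-5.8, 1.3, 18.3]
opening: 0.152
```

Run:
```python
from h import *
st()
```

```text
t24.80 tcp [561.8 -18.7  78.7] y-axis [ 0.324 -0.946 -0.005] z [ 8.0e-04  5.8e-03 -1.0e+00] F [-5.8  1.3 18.3] M [0.44 1.72 0.03] open 0.152 q [-0.22  0.22  1.96  0.01  0.96  1.02]
```

Request:
jog_arm(
  targets="-2 0 6 0.3 0 -1 -1;-1 0 2 0 0 0 -1;0 0 0 0 0 0 -1;0 0 0 0 0 0 -1",
)

```text
time: 25.13
eef_pos: [0.5575, -0.0186, 0.0835]
tcp_rot: [0.988, 0.157, 0.001, -0.006]
contact_force: [-0.1, 0.0, -1.1]
opening: 0.156
```

Run:
```python
from h import *
st()
p=read_camera("scene")
c=proj(p,[.5555,-.0185,.03]).astype(int)
cv2.imwrite(f"pics/s19.png",cv2.resize(p["pixels"][c[1]-50:c[1]+50,c[0]-50:c[0]+50],None,fx=5,fy=5,interpolation=cv2.INTER_CUBIC))
```

```text
t25.13 tcp [557.5 -18.6  83.5] y-axis [ 0.309 -0.951 -0.011] z [-2.000e-04  1.160e-02 -9.999e-01] F [-0.1  0.  -1.1] M [ 0.   -0.01 -0.04] open 0.156 q [-0.22  0.2   1.97  0.01  0.97  1.03]
```

View pics/s19.png

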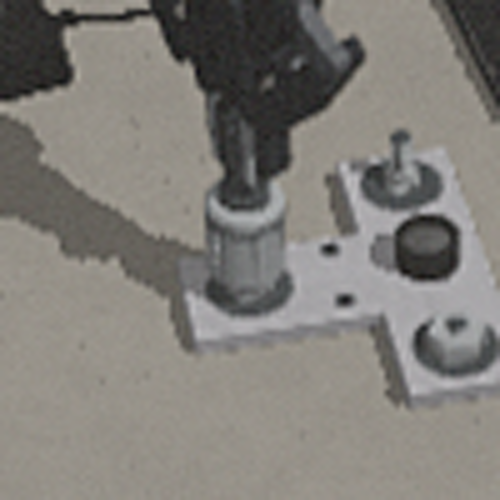

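Request:
jog_arm(
  targets="0.5 0.2 -2 -0.6 0 0 -1;-0.2 0 -2 0 0 0 -1;-0.4 0 -1.5 0 0 0 -1;-0.5 0 -1.5 0 0 0 -1",
)

```text
time: 25.52
eef_pos: [0.5578, -0.0184, 0.0792]
tcp_rot: [0.988, 0.157, -0.001, -0.0]
contact_force: [-3.4, 1.1, 8.3]
opening: 0.151
```

Run:
```python
from h import *
st()
```

```text
t25.52 tcp [557.8 -18.4  79.2] y-axis [ 0.31  -0.951 -0.   ] z [-1.6e-03 -1.0e-04 -1.0e+00] F [-3.4  1.1  8.3] M [0.18 0.74 0.08] open 0.151 q [-0.21  0.21  1.97 -0.    0.96  1.04]
```

Request:
jog_arm(
  targets="-0.3 1.3 0 0 0 0 -1;-0.4 0 -1.5 0 0 0 -1;-0.4 0 -1.5 0 0 0 -1",
)

```text
time: 25.77
eef_pos: [0.5584, -0.017, 0.0787]
tcp_rot: [0.988, 0.157, 0.0, 0.001]
contact_force: [-2.7, 0.4, 10.9]
opening: 0.154
```

Request:
jog_arm(
  targets="1.3 0 0 0 0 0 -1;-0.2 0 -1.5 0 0 0 -1;-0.4 0 -1.5 0 0 0 -1",
)

```text
time: 26.02
eef_pos: [0.5603, -0.0169, 0.0785]
tcp_rot: [0.987, 0.158, 0.001, 0.001]
contact_force: [-3.9, 0.2, 11.6]
opening: 0.154
```

Request:
jog_arm(
  targets="0 -2.5 0 0 0 0 -1;-0.2 0 -1.5 0 0 0 -1;-0.4 0 -1.5 0 0 0 -1",
)

```text
time: 26.27
eef_pos: [0.5612, -0.0194, 0.0791]
tcp_rot: [0.987, 0.158, 0.001, 0.001]
contact_force: [-4.6, 1.5, 10.2]
opening: 0.155
```

Request:
jog_arm(
  targets="-1.5 0 0.3 0 0 0 -1;-0.6 0 -1.5 0 0 0 -1;-0.6 0 -1.5 0 0 0 -1",
)

```text
time: 26.52
eef_pos: [0.5604, -0.0196, 0.0791]
tcp_rot: [0.987, 0.158, 0.003, 0.001]
contact_force: [-3.0, 0.9, 12.1]
opening: 0.151
```

Run:
```python
from h import *
st()
```

```text
t26.52 tcp [560.4 -19.6  79.1] y-axis [ 0.312 -0.95   0.004] z [ 0.0062 -0.0017 -1.    ] F [-3.   0.9 12.1] M [ 0.35  0.94 -0.  ] open 0.151 q [-0.22  0.21  1.97 -0.    0.95  1.04]
```

At the aligned yaw it centres in the bevel and stops about 10 mm short. At 30° off it sits even higher. So this is the 16.6 mm mouth, and it goes back to its own spot.

Request:
jog_arm(
  targets="0 0 15 0 0 -4 -1;0 0 25 0 0 -6 -1;0 0 30 0 0 -6 -1;0 0 30 0 0 0 -1;0 0 18 0 0 0 -1;-3 -28 0 0 0 0 -1;-4 -33 0 0 0 0 -1;-4 -33 0 0 0 0 -1;-4 -33 0 0 0 0 -1;-4 -33 0 0 0 0 -1",
)

```text
time: 27.35
eef_pos: [0.5353, -0.1778, 0.1888]
tcp_rot: [1.0, 0.018, -0.002, -0.001]
contact_force: [0.6, -0.2, -2.8]
opening: 0.155
```

Request:
jog_arm(
  targets="-4 -33 0 0 0 0 -1;-4 -33 0 0 0 0 -1;-4 -33 0 0 0 0 -1;-4 -28 0 0 0 0 -1;0 0 0 0 0 0 -1;0 0 0 0 0 0 -1",
)

```text
time: 27.85
eef_pos: [0.5133, -0.3165, 0.1781]
tcp_rot: [1.0, 0.014, -0.005, -0.001]
contact_force: [0.1, 1.1, -2.6]
opening: 0.152
```

Run:
```python
from h import *
st()
```

```text
t27.85 tcp [ 513.3 -316.5  178.1] y-axis [ 0.029 -1.    -0.003] z [-0.0096  0.0027 -0.9999] F [ 0.1  1.1 -2.6] M [ 0.01 -0.   -0.01] open 0.152 q [-0.72  0.18  1.8  -0.    1.17  0.83]
```

Request:
jog_arm(
  targets="5 -8 -28 -0.1 -0.5 0 -1;0 1 -28 0.2 0.2 0 -1;-1 1 -28 0.2 0.2 0 -1;-1 1 -15 0.2 0.2 0 -1;0 0 0 0 0 0 -1",
)

```text
time: 28.27
eef_pos: [0.5164, -0.3184, 0.0735]
tcp_rot: [1.0, 0.015, -0.005, -0.006]
contact_force: [-0.4, 1.0, -2.3]
opening: 0.154
```

Run:
```python
from h import *
st()
```

```text
t28.27 tcp [ 516.4 -318.4   73.5] y-axis [ 0.03  -0.999 -0.012] z [-0.0102  0.0113 -0.9999] F [-0.4  1.  -2.3] M [ 0.03  0.02 -0.  ] open 0.154 q [-0.72  0.32  1.85  0.    0.99  0.82]
```

Request:
jog_arm(
  targets="2 -6 -5 -0.6 -0.6 0 -1;0 0 -4 0 0 0 -1;0 0 -3 0 0 0 -1;0 0 -3 0 0 0 -1",
)

```text
time: 28.6
eef_pos: [0.5204, -0.3239, 0.0598]
tcp_rot: [1.0, 0.017, 0.002, 0.001]
contact_force: [-4.8, 2.8, 15.8]
opening: 0.155
```

Run:
```python
from h import *
st()
```

```text
t28.60 tcp [ 520.4 -323.9   59.8] y-axis [ 0.033 -0.999  0.002] z [ 0.0033 -0.0021 -1.    ] F [-4.8  2.8 15.8] M [ 0.54  0.73 -0.03] open 0.155 q [-0.72  0.34  1.85  0.    0.95  0.81]
```

Request:
jog_arm(
  targets="0 0 0 0 0 0 -1;0 0 0 0 0 0 -0.4;0 0 0 0 0 0 0.2;0 0 0 0 0 0 0.6;0 0 0 0 0 0 0.6;0 0 0 0 0 0 0.6;0 0 20 0 0 0 0.6;0 0 25 0 0 0 0.6;0 0 25 0 0 0 0.6;0 0 10 0 0 0 0.6",
)

```text
time: 29.43
eef_pos: [0.5215, -0.325, 0.1446]
tcp_rot: [1.0, 0.017, 0.003, 0.002]
contact_force: [0.7, -0.1, -0.5]
opening: 0.8
```

Request:
jog_arm(
  targets="22 -2 0 0 0 0 0.6;25 0 0 0 0 0 0.6;20 0 0 0 0 0 0.6;14 0 0 0 0 0 0.6;0 0 0 0 0 0 0.6;0 0 0 0 0 0 0.6",
)

```text
time: 29.93
eef_pos: [0.6064, -0.3285, 0.1484]
tcp_rot: [1.0, 0.016, 0.006, 0.005]
contact_force: [-0.3, -0.2, -0.6]
opening: 0.802
```

Run:
```python
from h import *
st()
p=read_camera("wrist")
print(proj(p,[.605,-.328,.09]))
cv2.imwrite("pics/w20z.png",cv2.resize(p["pixels"][100:400,160:480],None,fx=2,fy=2,interpolation=cv2.INTER_CUBIC))
st()
p=read_camera("scene");
cv2.imwrite("pics/s20z.png",cv2.resize(p["pixels"][190:330,210:430],None,fx=3,fy=3,interpolation=cv2.INTER_CUBIC))
```

```text
t29.93 tcp [ 606.4 -328.5  148.4] y-axis [ 0.031 -0.999  0.01 ] z [ 0.012  -0.0097 -0.9999] F [-0.3 -0.2 -0.6] M [-0.    0.01  0.02] open 0.802 q [-0.64  0.38  1.61 -0.    1.13  0.9 ]
[309.88449852 221.19291156]
t29.98 tcp [ 606.1 -328.5  148.3] y-axis [ 0.031 -0.999  0.01 ] z [ 0.012  -0.0094 -0.9999] F [-0.1  0.5 -0.4] M [ 0.02 -0.03 -0.05] open 0.799 q [-0.64  0.38  1.61 -0.    1.13  0.9 ]
```

View pics/w20z.png

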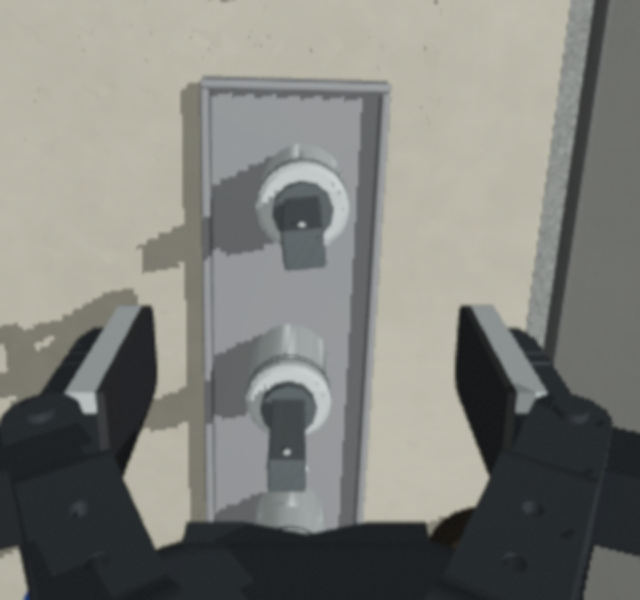

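View pics/s20z.png

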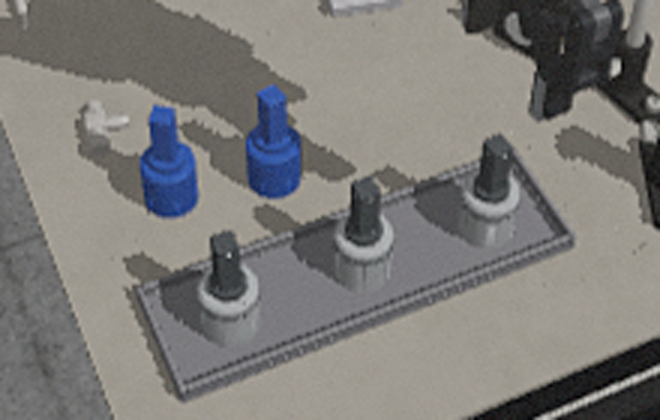

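Request:
jog_arm(
  targets="-3.5 -1 -15 0.5 0.7 4 0.6;-1 1 -18 0.2 0.2 0 0.6;-1 1 -18 0.2 0.2 0 0.6;-1 1 -18 0.2 0.2 0 0.6;-1 1 -10 0.2 0.2 0 0.6;0 0 0 0 0 0 0.6",
)

```text
time: 30.53
eef_pos: [0.5928, -0.325, 0.0644]
tcp_rot: [0.999, 0.047, -0.008, -0.008]
contact_force: [0.0, -0.1, -0.6]
opening: 0.797
```

Run:
```python
from h import *
st()
```

```text
t30.53 tcp [ 592.8 -325.    64.4] y-axis [ 0.094 -0.995 -0.017] z [-0.0169  0.0156 -0.9997] F [ 0.  -0.1 -0.6] M [ 0.06 -0.02  0.04] open 0.797 q [-0.65  0.47  1.66  0.    1.03  0.82]
```

Request:
jog_arm(
  targets="10 -4 -3 -0.9 -1 0.5 0.6;0 0 -3 0 0 0 0.6;0 0 0 0 0 0 0.6",
)

```text
time: 30.78
eef_pos: [0.6028, -0.3294, 0.0573]
tcp_rot: [0.999, 0.051, 0.001, 0.001]
contact_force: [0.2, 1.0, -0.4]
opening: 0.801
```

Run:
```python
from h import *
st()
```

```text
t30.78 tcp [ 602.8 -329.4   57.3] y-axis [ 0.101 -0.995  0.001] z [ 0.0013 -0.0011 -1.    ] F [ 0.2  1.  -0.4] M [-0.   -0.03 -0.04] open 0.801 q [-0.65  0.49  1.65 -0.    1.    0.82]
```

Request:
jog_arm(
  targets="0 0 0 0 0 0 -1;0 0 0 0 0 0 -1;0 0 0 0 0 0 -1;0 0 0 0 0 0 -1;0 0 0 0 0 0 -1;0 0 0 0 0 0 -1;0 0 0 0 0 0 -1;0 0 0 0 0 0 -1",
  force=60,
)

```text
time: 31.45
eef_pos: [0.6047, -0.3305, 0.0608]
tcp_rot: [0.999, 0.051, 0.003, 0.003]
contact_force: [-0.4, -1.4, -0.5]
opening: 0.146
```

Run:
```python
from h import *
st()
```

```text
t31.45 tcp [ 604.7 -330.5   60.8] y-axis [ 0.101 -0.995  0.005] z [ 0.0061 -0.0048 -1.    ] F [-0.4 -1.4 -0.5] M [ 0.07 -0.06  0.02] open 0.146 q [-0.65  0.48  1.65 -0.    1.    0.82]
```

Request:
jog_arm(
  targets="0 0 5 0 0 0 -1;0 0 25 0 0 0 -1;0 0 30 0 0 0 -1;0 0 30 0 0 0 -1;0 0 30 0 0 0 -1;0 0 10 0 0 0 -1;-6 26 0 0 0 -5 -1;-9 32 0 0 0 -5 -1;-11 32 0 0 0 -5 -1;-11 32 0 0 0 -5 -1",
)

```text
time: 32.28
eef_pos: [0.5631, -0.209, 0.1918]
tcp_rot: [0.991, -0.135, 0.001, 0.001]
contact_force: [-0.6, 1.3, -2.0]
opening: 0.151
```

Request:
jog_arm(
  targets="-12 33 0 0 0 0 -1;-12 33 0 0 0 0 -1;-12 33 -10 0 0 0 -1;-12 33 -15 0 0 0 -1;-10 20 -10 0 0 0 -1;0 0 0 0 0 0 -1",
)

```text
time: 32.78
eef_pos: [0.4964, -0.0449, 0.1512]
tcp_rot: [0.991, -0.136, -0.002, -0.001]
contact_force: [-0.3, 0.1, -1.7]
opening: 0.147
```

Run:
```python
from h import *
st()
```

```text
t32.78 tcp [496.4 -44.9 151.2] y-axis [-0.269 -0.963 -0.001] z [-0.0037  0.0023 -1.    ] F [-0.3  0.1 -1.7] M [-0.03  0.05 -0.01] open 0.147 q [-0.29 -0.02  2.07  0.    1.09  1.55]
```

Request:
jog_arm(
  targets="15 6 -10 0 0 3.5 -1;18 7 -12 0 0 0 -1;15 6 -12 0 0 0 -1;10 4 -12 0 0 0 -1;0 0 0 0 0 0 -1;0 0 0 0 0 0 -1",
)

```text
time: 33.28
eef_pos: [0.5543, -0.0202, 0.1007]
tcp_rot: [0.995, -0.102, -0.003, -0.0]
contact_force: [0.7, -0.3, -1.6]
opening: 0.154
```

Run:
```python
from h import *
st()
```

```text
t33.28 tcp [554.3 -20.2 100.7] y-axis [-0.204 -0.979  0.   ] z [-0.0067  0.001  -1.    ] F [ 0.7 -0.3 -1.6] M [ 0.01  0.03 -0.01] open 0.154 q [-0.22  0.17  1.97 -0.    1.01  1.56]
```

Request:
jog_arm(
  targets="3 0.8 -3 0 -0.4 0 -1;-0.2 0 -3 0 0 0 -1;-0.2 0 -3 0 0 0 -1;-0.2 0 -3 0 0 0 -1;0 0 0 0 0 0 -1",
)

```text
time: 33.7
eef_pos: [0.5563, -0.0213, 0.0892]
tcp_rot: [0.995, -0.103, 0.001, -0.0]
contact_force: [-0.3, 1.0, -1.7]
opening: 0.15
```

Run:
```python
from h import *
st()
p=read_camera("scene")
c=proj(p,[.5555,-.0185,.03]).astype(int)
cv2.imwrite(f"pics/s21.png",cv2.resize(p["pixels"][c[1]-50:c[1]+50,c[0]-50:c[0]+50],None,fx=5,fy=5,interpolation=cv2.INTER_CUBIC))
```

```text
t33.70 tcp [556.3 -21.3  89.2] y-axis [-0.206 -0.979 -0.   ] z [ 2.2e-03 -1.0e-04 -1.0e+00] F [-0.3  1.  -1.7] M [ 0.04  0.03 -0.05] open 0.150 q [-0.22  0.19  1.97  0.    0.98  1.56]
```

View pics/s21.png

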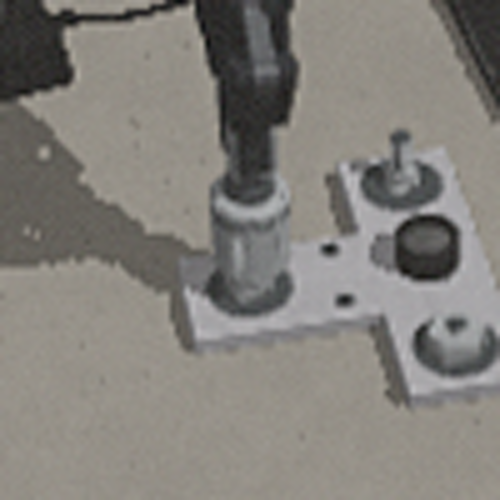

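Request:
jog_arm(
  targets="0.2 1.9 -1.5 0 0.1 0 -1;-0.3 0.1 -2 0 0 0 -1;-0.3 0 -2 0 0 0 -1;-0.3 0 -2 0 0 0 -1",
)

```text
time: 34.08
eef_pos: [0.5565, -0.0195, 0.083]
tcp_rot: [0.995, -0.103, 0.002, 0.0]
contact_force: [0.4, -0.1, -3.3]
opening: 0.152
```

Run:
```python
from h import *
st()
```

```text
t34.08 tcp [556.5 -19.5  83. ] y-axis [-0.206 -0.979  0.   ] z [ 3.7e-03 -8.0e-04 -1.0e+00] F [ 0.4 -0.1 -3.3] M [ 0.04  0.05 -0.01] open 0.152 q [-0.22  0.2   1.98 -0.    0.96  1.56]
```

Request:
jog_arm(
  targets="-0.3 0.1 -2 0 0 0 -1;-0.3 0 -2 0 0 0 -1;-0.3 0 -2 0 0 0 -1;-0.3 0 -2 0 0 0 -1",
)

```text
time: 34.42
eef_pos: [0.5551, -0.0193, 0.0741]
tcp_rot: [0.995, -0.103, 0.002, 0.0]
contact_force: [-0.6, -0.3, -2.7]
opening: 0.154
```

Run:
```python
from h import *
st()
```

```text
t34.42 tcp [555.1 -19.3  74.1] y-axis [-0.206 -0.979  0.   ] z [ 3.6e-03 -8.0e-04 -1.0e+00] F [-0.6 -0.3 -2.7] M [-0.01  0.03  0.01] open 0.154 q [-0.22  0.21  1.98 -0.    0.95  1.56]
```

Request:
jog_arm(
  targets="0 0 -2 0 0 0 -1;0 0 -2 0 0 0 -1;0 0 -2 0 0 0 -1;0 0 -1 0 0 0 -1",
)

```text
time: 34.75
eef_pos: [0.5556, -0.0193, 0.0688]
tcp_rot: [0.995, -0.103, 0.001, 0.0]
contact_force: [-3.1, 0.4, 4.2]
opening: 0.154
```

Run:
```python
from h import *
st()
```

```text
t34.75 tcp [555.6 -19.3  68.8] y-axis [-0.205 -0.979  0.   ] z [ 2.3e-03 -6.0e-04 -1.0e+00] F [-3.1  0.4  4.2] M [ 0.05  0.57 -0.  ] open 0.154 q [-0.22  0.22  1.98 -0.    0.94  1.56]
```

TCP z is 68.8 mm, exactly the height expected for fully home, with contact force starting to rise. I'll press a little to confirm.

Request:
jog_arm(
  targets="-0.3 0 -2 0 0 0 -1;-0.3 0 -2 0 0 0 -1;0 0 -1 0 0 0 -1",
)

```text
time: 35.0
eef_pos: [0.556, -0.0193, 0.0689]
tcp_rot: [0.995, -0.103, 0.0, 0.0]
contact_force: [-1.5, 0.4, 0.5]
opening: 0.149
```

Run:
```python
from h import *
st()
p=read_camera("scene")
c=proj(p,[.5555,-.0185,.03]).astype(int)
a=cv2.resize(p["pixels"][c[1]-50:c[1]+50,c[0]-50:c[0]+50],None,fx=4,fy=4,interpolation=cv2.INTER_CUBIC)
b=cv2.resize(p["pixels"][190:330,210:430],None,fx=1.8,fy=2.857,interpolation=cv2.INTER_CUBIC)
cv2.imwrite("pics/s22.png",np.hstack([a,b[:400]]))
for i in range(3): read_camera("scene");st()
```

```text
t35.00 tcp [556.  -19.3  68.9] y-axis [-0.205 -0.979  0.   ] z [ 8.e-04 -6.e-04 -1.e+00] F [-1.5  0.4  0.5] M [0.01 0.43 0.03] open 0.149 q [-0.22  0.22  1.98 -0.    0.94  1.56]
t35.10 tcp [556.  -19.3  68.8] y-axis [-0.205 -0.979  0.   ] z [ 1.e-03 -6.e-04 -1.e+00] F [-2.4 -0.4  6.6] M [ 0.11  0.62 -0.05] open 0.157 q [-0.22  0.22  1.98 -0.    0.94  1.56]
t35.15 tcp [556.  -19.3  68.8] y-axis [-0.205 -0.979  0.   ] z [ 9.e-04 -6.e-04 -1.e+00] F [-3.8  1.6  7.4] M [ 0.13  0.67 -0.03] open 0.151 q [-0.22  0.22  1.98 -0.    0.94  1.56]
t35.20 tcp [556.  -19.3  68.8] y-axis [-0.205 -0.979  0.   ] z [ 9.e-04 -5.e-04 -1.e+00] F [-4.   0.3  6.3] M [ 0.06  0.68 -0.02] open 0.155 q [-0.22  0.22  1.98 -0.    0.94  1.56]
```

View pics/s22.png

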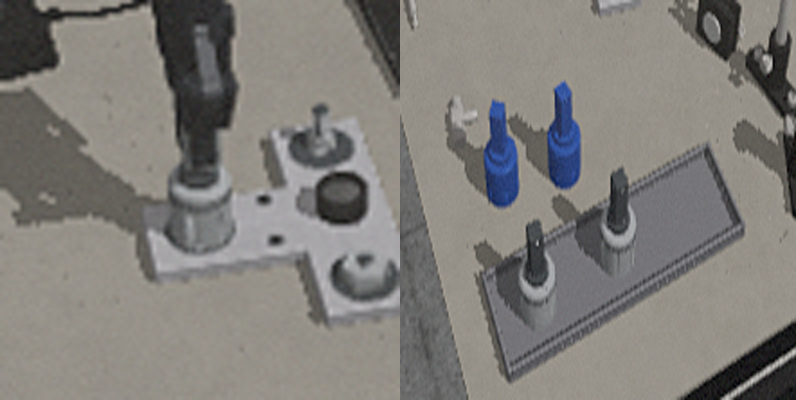

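The socket's rim meets the plate, and both rejected sockets stand upright in the tray. The pose is steady with a light press of about 6 N, so I'm handing in.

```bash
python3 -c "
from plant import *
print(sign_off())"
```

```text
the job is handed in; nothing more can be done
None
```

The right socket, the one from the far end of the tray, is seated fully home on the lone nut and still gripped. I handed the job in at about 35 s of the 72 s allowed.

- **Near socket:** it stopped hard 6 mm short, so it has the 26.6 mm mouth. I stood it back upright in the tray.
- **Middle socket:** it caught on the nut's bevel about 10 mm short. It did not go down at the aligned yaw or at 30° off it, so I took it as the 16.6 mm mouth and stood it back upright. My position search at the 30° yaw was coarse, so I settled its size partly by how it felt; the far socket fitting afterwards agrees with that.
- **Far socket:** it slid over the nut with no side resistance and stopped at a gripper height of 68.8 mm, the height I had worked out for the rim on the plate.

**Last checks:** the height stayed at 68.8 mm with about 6 N of downward press, and the grip opening was steady. The final picture shows the rim on the plate and both rejected sockets upright in the tray. The blue look-alikes and the tee look undisturbed. I did not re-check the objective and the oil bottle in a final picture, but the arm never worked near them.

**Disagreement between measurements:** the wrist and scene cameras differed by 1–3 mm on where the nut was. I settled the final position with contact forces as well as the cameras.

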